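Make up the brush caddy

ROBOT

A 6-joint arm with a two-finger parallel gripper is mounted at the origin on a cart in front of the work surface, level with it; the furniture and walls round the work are solid. World frame = base frame: x ahead of the robot, y to its left, z up, the work surface at z = 0. Lengths are in m, angles in rad, forces in N, time in s.
With the tool pointing down it reaches from about 0.3 to 0.875 m from the base axis. Payload 6.4 kg.
Tool frame: the origin (TCP) lies at the very end of the fingers, on their centre line; the grasp point (between the pads) lies 19 mm behind it (ctrl.hold_point_z is the distance from the TCP to the grasp point, in m); y points along the fingers, x is the direction in which the jaws open and shut, and the axes are right-handed (so a half turn about y gives the same grasp; the last joint's range is limited). The gripper opens to 85 mm and grips with 20 to 120 N. Pads are 22 mm wide; open, the fingers measure 114 mm over their backs; the gripper's body (76 mm by 85 mm) begins 54 mm behind the grasp point. The pads swing forward as they close: fully open they stand 13 mm farther back than shut.
Start: joints at [-1.478, 0.181, 1.607, -0, 1.354, -0.206], TCP at [0.169, -0.55, 0.231] pointing down, gripper open.
Joint ranges: [-2.99, 2.99], [-0.89, 2.07], [0.3, 2.58], [-1.14, 4.28], [0, 2.63], [-3.12, 3.12]. Speed limits (rad/s): [2.57, 2.57, 3.01, 3.14, 3.14, 3.14].

INTERFACE

Orientations are given as a unit quaternion [w, x, y, z].
In Python, from bench import ctrl, imaging gives the robot as it stands.
- The arm moves only by the shell command python3 -m jog 'ROWS'. ROWS is JSON, a list of rows, each a list of 3 entries, a list of its own where there are three numbers: the shift along the tool's x, y, z in cm, then the turn, a rotation vector about the tool's x, y, z in rad, then the finger opening in cm, from 0 to 8.54. A call has 1 to 12 rows; each row shifts and turns the pose as measured when the row begins, along the tool's axes as they then stand; what a row does not reach is not made up. A row lasts 1/12 s, in which the tool goes at most 41.7 mm and 7.16 degrees, less where a joint would pass 70% of its speed; a pose out of reach is approached as far as the arm can. A call is refused whole if a number of a shift passes 4.17 or a number of a turn 0.125, either way. A call with a gripper value outside its range is refused whole. The fingers move at their own pace and stop on an object; the grip force is fixed at half the most. Time passes only in rows, so rows that do not move let the fingers close. It gives the time, the measured TCP pose, the force and the opening at its end, in the units of the state.
- ctrl.get_obs(): the state, without advancing time (a new reading comes with each control period).
- imaging.camera(name): name is "side" or "top" or "wrist"; returns a dict with "frame" (400x640x3 uint8, red, green, blue), "depth" (400x640 float32, m along the optical axis (not along the pixel's ray), 0 where there is no reading), "K" (3x3 intrinsics, pixels), "k1" (the pictures are not rectified: a ray, as slopes to the right and down, at radius r is drawn at 1 + k1 r^2 times it, then the intrinsics apply), "R" (3x3) and "t" (3): a world point X has camera coordinates R X + t. Camera axes: x right, y down, z forward; pixel columns grow to the right and rows downward; lengths in m; the calibration is good to about 2 mm. A picture is of the moment at which its call begins.
- ctrl.hand_in(): hands the job in, once; it reports no verdict.
The state is a dict: "time_s": time; "q": joint angles; "dq": joint speeds; "joint_efforts": joint torques, N m; "eef_pos": TCP position; "eef_rot": TCP orientation; "wrist_force": force on the tool from outside, world axes, zero at the start; "torque": the same for the moment, N m; "opening": opening from 0.0 (shut) to 1.0 (fully open).
Only numpy, scipy, OpenCV 4.12 (cv2) and the standard library are available. Lean on these libraries where they do the work, as an engineer would, in place of code of your own. Each camera call takes 0.05 s, during which the arm holds its last target. There are 200 camera calls.

TASK

Make up the fold-flat brush caddy: first raise its four hinged side panels until each stands upright, then stand every pastry brush that lies on the table in the wooden holder inside it, handle down and bristles up, one to a socket, the handle right down in the socket. Leave the other things on the table where they are.

Things in the scene. Friction and masses are not known exactly. Their poses are not given: they have to be found in the camera images.
- caddy: fold-flat brush caddy, fixed to the table. Grey floor plate 110 (x) x 226 (y) mm, its top 20 mm above the table; on it a wooden holder block 62 x 190 mm, 66 mm tall (rim 86 mm above the table) with three rectangular sockets in a row along y. Origin: on the table under the middle of the floor plate; x points away from the robot at yaw 0, y along the row, z up
- socket_1 (a point): centre of the bottom of the right-hand (caddy y = -66 mm) socket of the holder block; the socket is 36 mm (caddy x) by 34 mm (caddy y) and 66 mm deep, open at the top; axes as the caddy's
- socket_2 (a point): centre of the bottom of the middle socket of the holder block; the socket is 36 mm (caddy x) by 34 mm (caddy y) and 66 mm deep, open at the top; axes as the caddy's
- socket_3 (a point): centre of the bottom of the left-hand (caddy y = +66 mm) socket of the holder block; the socket is 36 mm (caddy x) by 34 mm (caddy y) and 66 mm deep, open at the top; axes as the caddy's
- panel_front (a joint): angle of the white side panel on the robot's side (caddy -x), 222 mm long, 50 mm wide from hinge to free edge and 5 mm thick; 0 = lies flat outwards, 1.571 = upright, at its stop. Its level hinge axis lies along the edge of the floor plate, 2 mm outside it and 18 mm above the table (57 mm from the caddy's middle). A stiff hinge (0.06 N m of friction): it stays where it is left
- tab_front (a point): grip point of the front panel's tab: middle of the round grey cross-bar (30 mm long, parallel to the hinge, 10 mm thick, domed ends) through the tab (18 mm wide, 28 mm long, in the panel's plane) on the free edge; 66 mm from the hinge axis, 16 mm beyond the edge. Pinched by its domed ends it turns between the fingers; tips over 14 mm past the bar would meet the panel's edge. x: hinge to tab, y: along hinge
- panel_back (a joint): angle of the white side panel on the far side (caddy +x), 222 mm long, 50 mm wide from hinge to free edge and 5 mm thick; 0 = lies flat outwards, 1.571 = upright, at its stop. Its level hinge axis lies along the edge of the floor plate, 2 mm outside it and 18 mm above the table (57 mm from the caddy's middle). A stiff hinge (0.06 N m of friction): it stays where it is left
- tab_back (a point): grip point of the back panel's tab: middle of the round grey cross-bar (30 mm long, parallel to the hinge, 10 mm thick, domed ends) through the tab (18 mm wide, 28 mm long, in the panel's plane) on the free edge; 66 mm from the hinge axis, 16 mm beyond the edge. Pinched by its domed ends it turns between the fingers; tips over 14 mm past the bar would meet the panel's edge. x: hinge to tab, y: along hinge
- panel_left (a joint): angle of the white side panel at the caddy's +y end, 106 mm long, 50 mm wide from hinge to free edge and 5 mm thick; 0 = lies flat outwards, 1.571 = upright, at its stop. Its level hinge axis lies along the edge of the floor plate, 2 mm outside it and 18 mm above the table (115 mm from the caddy's middle). A stiff hinge (0.06 N m of friction): it stays where it is left
- tab_left (a point): grip point of the left panel's tab: middle of the round grey cross-bar (30 mm long, parallel to the hinge, 10 mm thick, domed ends) through the tab (18 mm wide, 28 mm long, in the panel's plane) on the free edge; 66 mm from the hinge axis, 16 mm beyond the edge. Pinched by its domed ends it turns between the fingers; tips over 14 mm past the bar would meet the panel's edge. x: hinge to tab, y: along hinge
- panel_right (a joint): angle of the white side panel at the caddy's -y end, 106 mm long, 50 mm wide from hinge to free edge and 5 mm thick; 0 = lies flat outwards, 1.571 = upright, at its stop. Its level hinge axis lies along the edge of the floor plate, 2 mm outside it and 18 mm above the table (115 mm from the caddy's middle). A stiff hinge (0.06 N m of friction): it stays where it is left
- tab_right (a point): grip point of the right panel's tab: middle of the round grey cross-bar (30 mm long, parallel to the hinge, 10 mm thick, domed ends) through the tab (18 mm wide, 28 mm long, in the panel's plane) on the free edge; 66 mm from the hinge axis, 16 mm beyond the edge. Pinched by its domed ends it turns between the fingers; tips over 14 mm past the bar would meet the panel's edge. x: hinge to tab, y: along hinge
- brush_1: pastry brush 186 mm long, 46 mm wide, 17 mm thick, 45 g (may be absent): wooden handle (tapering from about 40 mm wide at the ferrule), metal ferrule, pale bristles. Origin: centre of its underside as it lies; its y axis points along it to the butt of the handle (93 mm from the origin), the bristles end 87 mm the other way; the ferrule spans y = -46 to -22 mm; z is its upper face as it lies
- butt_1 (a point): middle of the butt end of brush_1's handle; axes as the brush's
- brush_2: pastry brush 186 mm long, 46 mm wide, 17 mm thick, 45 g (may be absent): wooden handle (tapering from about 40 mm wide at the ferrule), metal ferrule, pale bristles. Origin: centre of its underside as it lies; its y axis points along it to the butt of the handle (93 mm from the origin), the bristles end 87 mm the other way; the ferrule spans y = -46 to -22 mm; z is its upper face as it lies
- butt_2 (a point): middle of the butt end of brush_2's handle; axes as the brush's
- brush_3: pastry brush 186 mm long, 46 mm wide, 17 mm thick, 45 g (may be absent): wooden handle (tapering from about 40 mm wide at the ferrule), metal ferrule, pale bristles. Origin: centre of its underside as it lies; its y axis points along it to the butt of the handle (93 mm from the origin), the bristles end 87 mm the other way; the ferrule spans y = -46 to -22 mm; z is its upper face as it lies
- butt_3 (a point): middle of the butt end of brush_3's handle; axes as the brush's
- timer: small white kitchen timer, 70 x 64 x 19 mm, a bystander; origin: centre of its underside
- tape_roll: roll of tape 98 x 96 mm, 25 mm high, a bystander; origin: centre of its underside
- probe_thermometer: probe thermometer, 207 x 27 x 19 mm, a bystander; origin: centre of its underside

How it is judged:
On the way, in this order (a step that is already met when the one before it is completed fails the run):
1. all four side panels stand upright (within 0.15 rad) (value of joint each of panel_front, panel_back, panel_left, panel_right above 1.42 rad), for 0.2 s.
2. every brush stands bristles up in a socket of its own (angle between each of brush_1, brush_2, brush_3's own y axis and vertical above 2.67 rad and ((horizontal distance between butt_1 and socket_1 below 0.03 m and z of butt_1 in the frame of socket_1 below 0.025 m) or (horizontal distance between butt_1 and socket_2 below 0.03 m and z of butt_1 in the frame of socket_2 below 0.025 m) or (horizontal distance between butt_1 and socket_3 below 0.03 m and z of butt_1 in the frame of socket_3 below 0.025 m)) and ((horizontal distance between butt_2 and socket_1 below 0.03 m and z of butt_2 in the frame of socket_1 below 0.025 m) or (horizontal distance between butt_2 and socket_2 below 0.03 m and z of butt_2 in the frame of socket_2 below 0.025 m) or (horizontal distance between butt_2 and socket_3 below 0.03 m and z of butt_2 in the frame of socket_3 below 0.025 m)) and ((horizontal distance between butt_3 and socket_1 below 0.03 m and z of butt_3 in the frame of socket_1 below 0.025 m) or (horizontal distance between butt_3 and socket_2 below 0.03 m and z of butt_3 in the frame of socket_2 below 0.025 m) or (horizontal distance between butt_3 and socket_3 below 0.03 m and z of butt_3 in the frame of socket_3 below 0.025 m)) and horizontal distance between butt_1 and butt_2 above 0.03 m and horizontal distance between each of butt_1, butt_2 and butt_3 above 0.03 m), for 0.2 s.
At the end, for the whole second after the job is handed in: all four panels within 0.15 rad of upright; every brush bristles up, within 0.47 rad of vertical (it may lean in its socket), the butt of its handle within 30 mm sideways of a socket's centre and less than 25 mm above the socket's bottom, one brush to a socket, at rest (all of step 1 and all of step 2 and linear speed of each of brush_1, brush_2, brush_3 below 0.03 m/s); the robot touches nothing.
It fails at once if one of the other things on the table is pushed more than 30 mm (distance of any of timer, tape_roll, probe_thermometer from where it was at the start of the episode above 0.03 m).
Of brush_1, brush_2, brush_3 only 2 to 3 are there at a start; the rules pass over those that are not, and their reading is None.
At some moment in a run one of brush_1, brush_2, brush_3 may be knocked a few centimetres aside while the robot is not near it.
It also fails if it takes over 210 s, if anything falls off the work surface, if the arm or the gripper's body presses on something with over 40 N, if the wrist force passes 120 N, or if a joint passes its speed limit or range.

## Working session

There is one attempt and no reset: what is moved stays moved. The work goes in short steps, Python scripts to look and compute and a shell command to move; the robot and the scene stay as the last step left them, time stands still between calls to the robot, and variables do not carry over. Pictures are saved under pics/ and viewed, about 12 in all and at most 16, crops included, and the job is handed in when it is done.

```bash
ls; mkdir -p pics
cat > h.py <<'E'
import numpy as np,cv2
from bench import ctrl,imaging
def cam(n,save=None):
    c=imaging.camera(n)
    if save: cv2.imwrite('pics/'+save,cv2.cvtColor(c['frame'],cv2.COLOR_RGB2BGR))
    return c
def rays(c,uv):
    uv=np.atleast_2d(np.array(uv,float)); K=c['K']
    d=np.c_[(uv[:,0]-K[0,2])/K[0,0],(uv[:,1]-K[1,2])/K[1,1]]; s=d.copy()
    for _ in range(20): s=d/(1+c['k1']*(s**2).sum(1,keepdims=True))
    return np.c_[s,np.ones(len(s))]
def onplane(c,uv,z):
    r=rays(c,uv)@c['R']; o=-c['R'].T@c['t']; 
    return o+r*((z-o[2])/r[:,2])[:,None]
def cloud(c):
    h,w=c['depth'].shape; u,v=np.meshgrid(np.arange(w),np.arange(h))
    p=rays(c,np.c_[u.ravel(),v.ravel()])*c['depth'].reshape(-1,1)
    P=(p-c['t'])@c['R']; P[c['depth'].ravel()==0]=np.nan
    return P.reshape(h,w,3)
def proj(c,X):
    p=np.atleast_2d(X)@c['R'].T+c['t']; s=p[:,:2]/p[:,2:]; s=s*(1+c['k1']*(s**2).sum(1,keepdims=True))
    return s*[c['K'][0,0],c['K'][1,1]]+c['K'][:2,2]
E
python3 - <<'E'
from h import *
a=cam('top','top0.png');b=cam('side','side0.png')
for c in(a,b): print(-c['R'].T@c['t'],c['R'][2],c['K'][0,0],c['k1'])
print(ctrl.get_obs())
E
```

```text
pics
[ 0.32461405 -0.03527881  1.46073244] [ 0.18252178  0.00278359 -0.98319787] 471.7409537056172 -0.015238137711299388
[0.14962021 1.03665177 0.62338101] [ 0.35371798 -0.83170815 -0.4279546 ] 396.5330803883991 -0.07127822966909407
{'time_s': 0.1, 'q': array([-1.47830316e+00,  1.81468544e-01,  1.60791972e+00,  3.22693264e-05,
        1.35383433e+00, -2.06299392e-01]), 'dq': array([ 0.0008629 , -0.00121016, -0.00215222,  0.00154447,  0.00015486,
        0.00036978]), 'joint_efforts': array([-7.07542640e-04, -4.45881557e+01, -3.52240849e+01, -3.70695616e-04,
        4.07099389e-03, -1.36144783e-05]), 'eef_pos': array([ 0.16923939, -0.54899518,  0.23046759]), 'eef_rot': array([ 0.56928691, -0.56841207,  0.42038716, -0.41963648]), 'wrist_force': array([ 0.4366349 , -0.75214614,  0.13500217]), 'torque': array([-0.05199221,  0.02221568,  0.05069196]), 'opening': 1.0029636223582212}
```

View pics/top0.png

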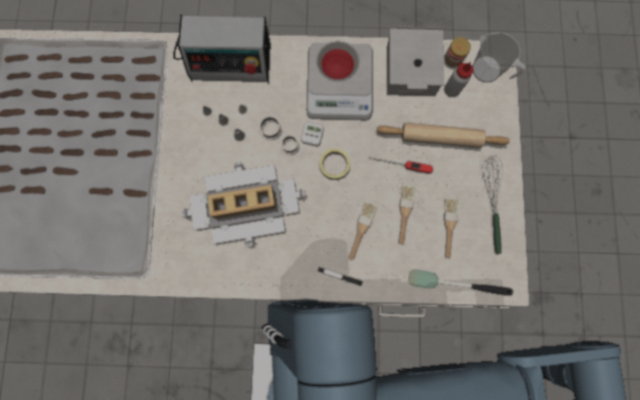

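View pics/side0.png

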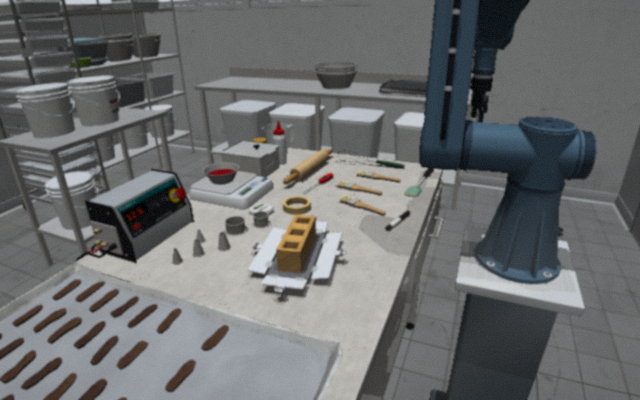

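The top view shows the flat caddy at about (243,202) with tabs at (239,167), (252,241), (190,212), (303,196). Three brushes lie at (362,230), (405,215) and (451,228), handles toward the robot. The side view agrees.

```bash
cat > m.py <<'E'
from h import *
def caddy(c):
    P=cloud(c); hsv=cv2.cvtColor(c['frame'],cv2.COLOR_RGB2HSV)
    m=((hsv[...,0]>8)&(hsv[...,0]<28)&(hsv[...,1]>100)).astype(np.uint8)
    m[:,:180]=0;m[:,320:]=0;m[:150]=0;m[280:]=0
    t=m*((P[...,2]>0.074)&(P[...,2]<0.1))
    ys,xs=np.nonzero(t); Q=onplane(c,np.c_[xs,ys],0.086)
    return Q
def brushes(c,sat=75):
    hsv=cv2.cvtColor(c['frame'],cv2.COLOR_RGB2HSV)
    m=((hsv[...,0]>8)&(hsv[...,0]<28)&(hsv[...,1]>sat)).astype(np.uint8)
    m[:,:335]=0;m[:,475:]=0;m[:180]=0;m[268:]=0
    n,l,s,ct=cv2.connectedComponentsWithStats(m)
    out=[]
    for i in range(1,n):
        if s[i,4]<40: continue
        ys,xs=np.nonzero(l==i); Q=onplane(c,np.c_[xs,ys],0.012)[:,:2]
        mu=Q.mean(0); w,V=np.linalg.eigh(np.cov((Q-mu).T)); d=V[:,1]
        if d[0]>0: d=-d   # toward butt (robot side)
        p=(Q-mu)@d
        out.append((s[i].tolist(),mu,d,p.min(),p.max()))
    return out
if __name__=='__main__':
    c=cam('top')
    Q=caddy(c); r=cv2.minAreaRect(Q[:,:2].astype(np.float32)); print('block',r,len(Q))
    P=cloud(c)
    for uv in [(239,167),(252,241),(190,212),(303,196)]:print(uv,onplane(c,uv,0.018).round(4),P[uv[1],uv[0]].round(4))
    for b in brushes(c): print(b)
    print('floor z',P[225,330])
    cv2.imwrite('pics/c1.png',cv2.cvtColor(cv2.resize(c['frame'][155:255,175:475],(800,267),interpolation=cv2.INTER_CUBIC)[:, :],cv2.COLOR_RGB2BGR))
E
python3 m.py
```

```text
block ((0.5635387897491455, 0.20332789421081543), (0.05542870610952377, 0.182656928896904), 11.69560718536377) 261
(239, 167) [[0.6844 0.2293 0.018 ]] [0.6828 0.2281 0.0245]
(252, 241) [[0.4527 0.1761 0.018 ]] [0.4509 0.1732 0.0379]
(190, 212) [[0.5372 0.3728 0.018 ]] [0.5348 0.3682 0.0344]
(303, 196) [[0.5969 0.0248 0.018 ]] [0.5997 0.0254 0.003 ]
([400, 208, 10, 35, 149], array([ 0.52494325, -0.28901686]), array([-0.9916876 ,  0.12866897]), np.float64(-0.04368546083300266), np.float64(0.06379829043644256))
([446, 221, 9, 36, 148], array([ 0.48650746, -0.42913424]), array([-0.99516738,  0.0981931 ]), np.float64(-0.0433307321556176), np.float64(0.06402901801249404))
([350, 224, 17, 35, 155], array([ 0.47018667, -0.14839984]), array([-0.94588916,  0.3244899 ]), np.float64(-0.04413244371622376), np.float64(0.06424466216037608))
floor z [ 0.51117523 -0.06171576 -0.0049448 ]
```

View pics/c1.png

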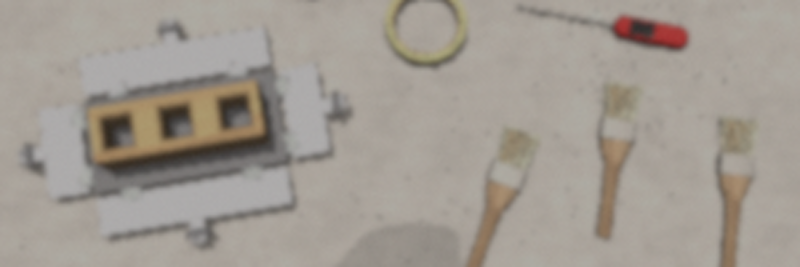

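```bash
python3 - <<'E'
from h import *
from scipy.spatial.transform import Rotation as R
print([x for x in dir(ctrl) if x[0]!='_'],ctrl.hold_point_z)
q=ctrl.get_obs()['eef_rot'];print(R.from_quat(q,scalar_first=True).as_matrix().round(3))
E
python3 -m jog --help | head -20
```

```text
['MotionError', 'get_obs', 'hand_in', 'hold_point_z'] 0.0187
[[ 0.294 -0.     0.956]
 [-0.956  0.001  0.294]
 [-0.001 -1.     0.   ]]invalid input: not JSON, or not a number
```

```bash
cat >> h.py <<'E'
from scipy.spatial.transform import Rotation as Ro
def plan(p,jaw=None,ap=(0,0,-1)):
    """TCP target p; jaw = wanted tool x direction (either sign), ap = wanted tool y. prints shift in tool axes NOW, turn rotvec"""
    o=ctrl.get_obs(); R=Ro.from_quat(o['eef_rot'],scalar_first=True).as_matrix()
    d=100*R.T@(np.array(p)-o['eef_pos'])
    print('t%.1f shift cm'%o['time_s'],d.round(2),'rows',np.ceil(np.abs(d).max()/4.1))
    if jaw is not None:
        y=np.array(ap,float);y/=np.linalg.norm(y)
        for s in(1,-1):
            x=s*np.array(jaw,float);x-=y*(x@y);x/=np.linalg.norm(x)
            T=np.c_[x,y,np.cross(x,y)]; print('  turn',Ro.from_matrix(R.T@T).as_rotvec().round(3))
def st():
    o=ctrl.get_obs();R=Ro.from_quat(o['eef_rot'],scalar_first=True).as_matrix()
    print('t',o['time_s'],'q',o['q'].round(2),'p',o['eef_pos'].round(4),'F',o['wrist_force'].round(1),'op',round(o['opening']*8.54,2));print(R.round(3))
C=np.array([0.567,0.202]);yaw=0.2
ex=np.array([np.cos(yaw),np.sin(yaw),0]);ey=np.array([-np.sin(yaw),np.cos(yaw),0])
def cad(x,y,z): return np.r_[C,0]+x*ex+y*ey+[0,0,z]
E
python3 -c "
from h import *
plan([.43,.175,.25],ey)"
```

```text
t0.1 shift cm [-61.53  -1.85  46.24] rows 16.0
  turn [-2.000e-03 -3.043e+00  0.000e+00]
  turn [-0.     0.099 -0.001]
```

```bash
python3 -m jog '[[[-3.8,-0.1,2.9],[0,0,0],8.5],[[-3.8,-0.1,2.9],[0,0,0],8.5],[[-3.8,-0.1,2.9],[0,0,0],8.5],[[-3.8,-0.1,2.9],[0,0,0],8.5],[[-3.8,-0.1,2.9],[0,0,0],8.5],[[-3.8,-0.1,2.9],[0,0,0],8.5],[[-3.8,-0.1,2.9],[0,0,0],8.5],[[-3.8,-0.1,2.9],[0,0,0],8.5],[[-3.8,-0.1,2.9],[0,0,0],8.5],[[-3.8,-0.1,2.9],[0,0,0],8.5],[[-3.8,-0.1,2.9],[0,0,0],8.5],[[-3.8,-0.1,2.9],[0,0,0],8.5]]'
python3 -c "
from h import *
st();plan([.43,.175,.25],ey)"
```

```text
time_s: 1.15
eef_pos: [0.3407, -0.078, 0.2381]
eef_rot: [0.567, -0.564, 0.426, -0.423]
wrist_force: [1.6, -0.3, -0.1]
opening: 0.995
t 1.15 q [-0.57 -0.39  2.11  0.01  1.42  0.71] p [ 0.3407 -0.078   0.2381] F [ 1.6 -0.3 -0.1] op 8.5
[[ 0.279  0.     0.96 ]
 [-0.96   0.006  0.279]
 [-0.006 -1.     0.002]]
t1.1 shift cm [-21.81  -1.03  15.63] rows 6.0
  turn [-9.000e-03 -3.059e+00  3.000e-03]
  turn [-0.002  0.082 -0.006]
```

```bash
python3 -m jog '[[[-3.8,-0.2,2.7],[0,0,0],8.5],[[-3.8,-0.2,2.7],[0,0,0],8.5],[[-3.8,-0.2,2.7],[0,0.03,0],8.5],[[-3.8,-0.2,2.7],[0,0.03,0],8.5],[[-3.8,-0.2,2.7],[0,0.03,0],8.5],[[-2.8,-0.2,2],[0,0,0],8.5],[[0,0,0],[0,0,0],8.5]]'
python3 -c "
from h import *
c=cam('wrist','w1.png');st();plan([.43,.175,.25],ey)
import numpy as np
print(-c['R'].T@c['t'],c['R'][2])"
```

```text
time_s: 1.73
eef_pos: [0.4253, 0.1578, 0.2514]
eef_rot: [0.55, -0.543, 0.449, -0.449]
wrist_force: [-1.0, -0.1, 0.8]
opening: 0.996
t 1.7833 q [ 0.08 -0.13  1.88  0.01  1.38  1.46] p [0.4242 0.1559 0.2508] F [-1.3 -0.2  0. ] op 8.52
[[ 0.194  0.005  0.981]
 [-0.981  0.006  0.194]
 [-0.005 -1.     0.006]]
t1.8 shift cm [-1.76  0.1   0.94] rows 1.0
  turn [ 0.007  3.137 -0.009]
  turn [-0.006 -0.005 -0.005]
[0.49410377 0.17003034 0.39424748] [-0.27023831 -0.04819567 -0.96158642]
```

View pics/w1.png

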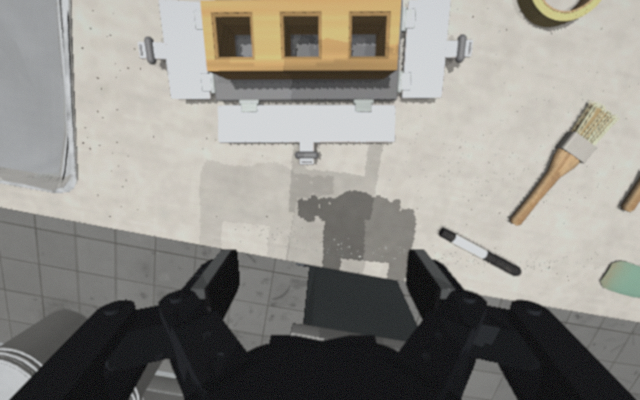

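The wrist view shows the front bar at (307,156), the left bar at (149,50), the right bar at (463,48) and the socket mouths at about (235,36), (301,36) and (369,36).

Run:
```python
from h import *
c=cam('wrist')
F,L,Rr=onplane(c,[(307,155.5),(149,50),(463,48)],0.02)
print(F,L,Rr,np.linalg.norm(L-Rr))
d=L-Rr; yw=np.arctan2(-d[0],d[1]); m=(L+Rr)/2
e=np.array([np.cos(yw),np.sin(yw),0]);print('yaw',yw,'mid',m,'front dist',(m-F)@e, 'lateral',(m-F)@[-np.sin(yw),np.cos(yw),0])
S=onplane(c,[(235,36.5),(301.5,36.5),(369,36)],0.086);print(S)
P=cloud(c);print(P[155,307],P[50,149],P[48,463],P[64,300])
plan([.45,.18,.25],ey)
```

```text
[0.44501548 0.18074846 0.02      ] [0.53226788 0.38893558 0.02      ] [0.60624656 0.02217901 0.02      ] 0.3741433153729667
yaw 0.1990398089877979 mid [0.56925722 0.20555729 0.02      ] front dist 0.12669422755429563 lateral -0.0002470675821270354
[[0.55300822 0.26768332 0.086     ]
 [0.56520738 0.20441415 0.086     ]
 [0.57826454 0.14057    0.086     ]]
[0.44773508 0.18031948 0.03633044] [0.53065145 0.3797858  0.03550001] [0.60125457 0.02864149 0.03651362] [0.54077957 0.20155076 0.08614371]
t1.8 shift cm [-2.03  0.08  3.08] rows 1.0
  turn [ 0.006  3.135 -0.008]
  turn [-0.005 -0.006 -0.004]
```

```bash
sed -i 's/^C=.*/C=np.array([0.566,0.2043]);yaw=0.199/' h.py
python3 -c "
from h import *
plan(cad(-.1215,0,.022),ey)"
```

```text
t1.8 shift cm [-2.02 22.88  2.67] rows 6.0
  turn [ 0.006  3.136 -0.008]
  turn [-0.005 -0.005 -0.004]
```

```bash
python3 -m jog '[[[-1,3.5,1.3],[0,0,0],5.5],[[-1,3.5,1.4],[0,0,0],5.5],[[0,3.5,0],[0,0,0],5.5],[[0,3.5,0],[0,0,0],5.5],[[0,2.5,0],[0,0,0],5.5],[[0,0,0],[0,0,0],5.5]]'
python3 -c "
from h import *
st();plan(cad(-.1215,0,.022),ey)"
```

```text
time_s: 2.33
eef_pos: [0.4502, 0.1732, 0.0836]
eef_rot: [0.548, -0.541, 0.448, -0.454]
wrist_force: [-1.3, -0.3, -0.6]
opening: 0.643
t 2.3333 q [0.12 0.16 1.96 0.   1.   1.5 ] p [0.4502 0.1732 0.0836] F [-1.3 -0.3 -0.6] op 5.49
[[ 0.187  0.013  0.982]
 [-0.982  0.002  0.187]
 [ 0.    -1.     0.013]]
t2.3 shift cm [-0.76  6.16 -0.28] rows 2.0
  turn [-0.     3.13  -0.021]
  turn [-0.013 -0.011  0.   ]
```

```bash
python3 -m jog '[[[-0.7,1.0,-0.2],[-0.013,-0.011,0],5.5],[[0,2.6,0],[0,0,0],5.5],[[0,2.4,0],[0,0,0],5.5],[[0,0,0],[0,0,0],5.5]]'
python3 -c "
from h import *
st();plan(cad(-.1215,0,.022),ey)
c=cam('wrist','w2.png')"
```

```text
time_s: 2.67
eef_pos: [0.4483, 0.1745, 0.0256]
eef_rot: [-0.545, 0.546, -0.449, 0.45]
wrist_force: [-0.9, 0.5, -0.3]
opening: 0.644
t 2.6667 q [ 0.12  0.28  1.97 -0.    0.89  1.5 ] p [0.4483 0.1745 0.0256] F [-0.9  0.5 -0.3] op 5.5
[[ 0.191  0.001  0.982]
 [-0.982 -0.001  0.191]
 [ 0.002 -1.     0.001]]
t2.7 shift cm [-0.6   0.36 -0.02] rows 1.0
  turn [-2.000e-03  3.135e+00 -1.000e-03]
  turn [-0.001 -0.007  0.002]
```

View pics/w2.png

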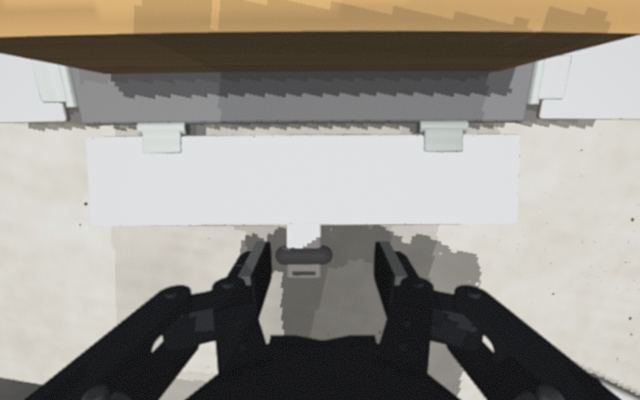

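The bar is at (303,256) between fingers at 268 and 377, so it sits about 9 mm left of centre.

Run:
```python
from h import *
c=cam('wrist');P=cloud(c)
for uv in [(285,256),(303,256),(322,256),(303,238),(303,269),(303,180)]:
    p=P[uv[1],uv[0]]; d=p-np.r_[C,0]; print(uv,p.round(4),'caddy',(d@ex).round(4),(d@ey).round(4))
print(proj(c,ctrl.get_obs()['eef_pos']))
plan(cad(-.1215,0.0,.022),ey)
```

```text
(285, 256) [0.4487 0.1935 0.0366] caddy -0.1171 0.0126
(303, 256) [0.4504 0.1844 0.0365] caddy -0.1172 0.0033
(322, 256) [0.4524 0.1748 0.0367] caddy -0.1172 -0.0065
(303, 238) [0.4584 0.186  0.032 ] caddy -0.1091 0.0034
(303, 269) [0.4427 0.1831 0.0358] caddy -0.1251 0.0036
(303, 180) [0.4872 0.1916 0.0246] caddy -0.0798 0.0031
[[320.88696348 251.4601759 ]]
t2.8 shift cm [-0.59  0.68 -0.31] rows 1.0
  turn [-3.000e-03  3.135e+00 -1.000e-02]
  turn [-0.006 -0.007  0.002]
```

```bash
python3 -m jog '[[[-0.9,0.7,-0.2],[-0.006,-0.007,0],5.5],[[0,0,0],[0,0,0],2],[[0,0,0],[0,0,0],2],[[0,0,0],[0,0,0],2],[[0,0,0],[0,0,0],2],[[0,0,0],[0,0,0],2]]'
python3 -c "
from h import *
st();
for a in np.linspace(.21,1.6,11): plan(cad(-(.057+.066*np.cos(a)),0.003,.018+.066*np.sin(a)-.01))"
```

```text
time_s: 3.27
eef_pos: [0.4513, 0.1852, 0.0292]
eef_rot: [0.55, -0.545, 0.445, -0.45]
wrist_force: [0.9, -2.4, -1.4]
opening: 0.292
t 3.2667 q [ 0.15  0.28  1.96 -0.    0.89  1.52] p [0.4513 0.1852 0.0292] F [ 0.9 -2.4 -1.4] op 2.49
[[ 0.198  0.009  0.98 ]
 [-0.98   0.     0.198]
 [ 0.001 -1.     0.009]]
t3.3 shift cm [ 0.09  0.74 -0.54] rows 1.0
t3.3 shift cm [ 0.09 -0.14 -0.27] rows 1.0
t3.3 shift cm [ 0.09 -0.97  0.11] rows 1.0
t3.3 shift cm [ 0.09 -1.75  0.6 ] rows 1.0
t3.3 shift cm [ 0.1  -2.45  1.19] rows 1.0
t3.3 shift cm [ 0.1  -3.05  1.88] rows 1.0
t3.3 shift cm [ 0.1  -3.56  2.64] rows 1.0
t3.3 shift cm [ 0.1  -3.96  3.47] rows 1.0
t3.3 shift cm [ 0.1  -4.24  4.34] rows 2.0
t3.3 shift cm [ 0.1  -4.39  5.24] rows 2.0
t3.3 shift cm [ 0.1  -4.42  6.16] rows 2.0
```

```bash
python3 -m jog '[[[0,0,0],[0,0,0],2]]'
python3 -c "
from h import *
st();
c=cam('wrist');cv2.imwrite('pics/w3.png',cv2.resize(c['frame'][180:340,200:440,::-1],(720,480)))"
```

```text
time_s: 3.35
eef_pos: [0.4513, 0.1851, 0.0295]
eef_rot: [0.55, -0.545, 0.445, -0.45]
wrist_force: [0.7, -0.0, -1.4]
opening: 0.292
t 3.35 q [ 0.15  0.28  1.96 -0.    0.89  1.52] p [0.4513 0.1851 0.0295] F [ 0.7 -0.  -1.4] op 2.5
[[ 0.198  0.01   0.98 ]
 [-0.98   0.     0.198]
 [ 0.002 -1.     0.01 ]]
```

View pics/w3.png

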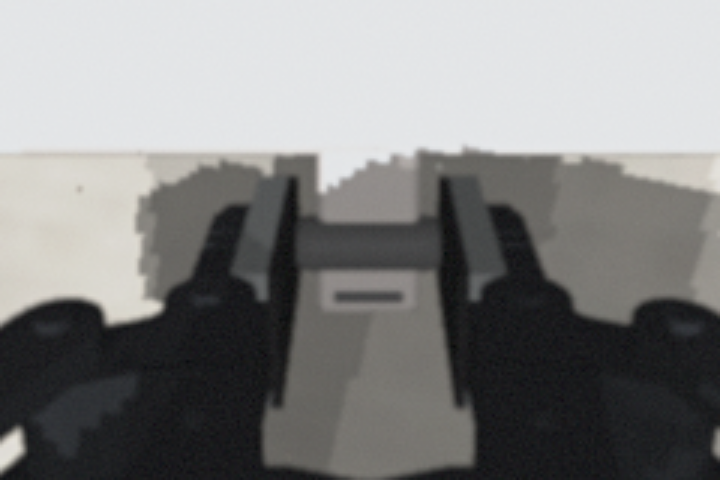

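```bash
python3 -m jog '[[[0,0,0],[0,0,0],4.5],[[0,0,0],[0,0,0],4.5],[[0,0.5,-0.2],[0,0,0],4.5],[[0,0.5,0],[0,0,0],4.5]]'; python3 -m jog '[[[0,0,0],[0,0,0],4.5]]';python3 -m jog '[[[0,0,0],[0,0,0],2],[[0,0,0],[0,0,0],2],[[0,0,0],[0,0,0],2],[[0,0,0],[0,0,0],2]]'
```

```text
time_s: 3.73
eef_pos: [0.4516, 0.1851, 0.0208]
eef_rot: [0.551, -0.544, 0.444, -0.451]
wrist_force: [-0.2, 0.1, -0.8]
opening: 0.527
time_s: 3.82
eef_pos: [0.4511, 0.185, 0.0198]
eef_rot: [0.551, -0.544, 0.444, -0.451]
wrist_force: [-0.6, -0.2, -0.4]
opening: 0.526
time_s: 4.15
eef_pos: [0.4505, 0.1849, 0.019]
eef_rot: [0.55, -0.544, 0.445, -0.451]
wrist_force: [0.0, 0.2, -0.4]
opening: 0.301
```

```bash
python3 -m jog '[[[0,-0.89,0.26],[0,0,0],2],[[0,-0.84,0.38],[0,0,0],2],[[0,-0.78,0.49],[0,0,0],2],[[0,-0.71,0.59],[0,0,0],2],[[0,-0.61,0.69],[0,0,0],2]]'; python3 -c "
from h import *
st()
p0=np.array([.4505,.1849,.019]);p=ctrl.get_obs()['eef_pos']-p0
print('ex',p@ex*100,'z',p[2]*100,'ey',p@ey*100, 'want 2.4 3.83')"
```

```text
time_s: 4.57
eef_pos: [0.4741, 0.1896, 0.0579]
eef_rot: [0.55, -0.545, 0.445, -0.451]
wrist_force: [10.1, 1.9, -20.7]
opening: 0.299
t 4.5667 q [ 0.15  0.27  1.9  -0.    0.96  1.52] p [0.4741 0.1896 0.0579] F [ 10.1   1.9 -20.7] op 2.55
[[ 0.198  0.011  0.98 ]
 [-0.98   0.001  0.198]
 [ 0.001 -1.     0.01 ]]
ex 2.4036334295700565 z 3.8868610160110824 ey -0.0014889803716095112 want 2.4 3.83
```

```bash
python3 -m jog '[[[0,-0.40,0.82],[0,0,0],2],[[0,-0.36,0.85],[0,0,0],2],[[0,-0.25,0.88],[0,0,0],2],[[0,-0.14,0.91],[0,0,0],2],[[0,-0.0,0.95],[0,0,0],2]]'; python3 -c "
from h import *
st()
p0=np.array([.4505,.1849,.019]);p=ctrl.get_obs()['eef_pos']-p0
print('ex',p@ex*100,'z',p[2]*100,'ey',p@ey*100, 'want 6.7 5.2')
c=cam('wrist','w4.png')
"
```

```text
time_s: 4.98
eef_pos: [0.5204, 0.1991, 0.0722]
eef_rot: [0.549, -0.545, 0.446, -0.45]
wrist_force: [0.2, -0.2, -0.4]
opening: 0.234
t 4.9833 q [ 0.15  0.33  1.77 -0.    1.03  1.53] p [0.5204 0.1991 0.0722] F [ 0.2 -0.2 -0.4] op 2.0
[[ 0.197  0.009  0.98 ]
 [-0.981  0.001  0.197]
 [ 0.001 -1.     0.009]]
ex 7.133953630389265 z 5.321911609662817 ey 0.007298546461170976 want 6.7 5.2
```

View pics/w4.png

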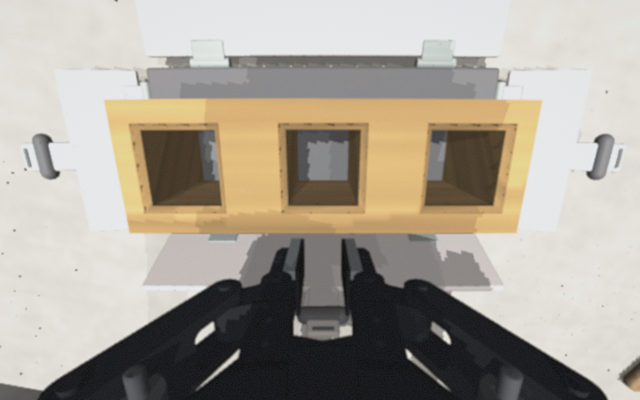

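The bar slipped out behind the fingers and shows at (322,322), with the panel about half raised. I'll measure its angle and push it up from outside.

Run:
```python
from h import *
c=cam('wrist');P=cloud(c)
for uv in [(308,318),(322,313),(336,318),(322,329),(322,290),(322,270),(200,260),(440,260),(180,280)]:
    p=P[uv[1],uv[0]]; d=p-np.r_[C,0]; print(uv,p.round(4),'caddy',(d@ex).round(4),(d@ey).round(4),'ang',np.arctan2(p[2]-.018,-.057-d@ex).round(3))
```

```text
(308, 318) [0.4871 0.1996 0.0822] caddy -0.0782 0.011 ang 1.251
(322, 313) [0.4913 0.1925 0.0815] caddy -0.0756 0.0033 ang 1.286
(336, 318) [0.49   0.1844 0.082 ] caddy -0.0785 -0.0045 ang 1.247
(322, 329) [0.4843 0.1912 0.0856] caddy -0.0827 0.0033 ang 1.207
(322, 290) [0.4943 0.1932 0.0639] caddy -0.0725 0.0032 ang 1.246
(322, 270) [0.5003 0.1943 0.0505] caddy -0.0664 0.0032 ang 1.289
(200, 260) [0.4873 0.2752 0.043 ] caddy -0.0631 0.085 ang 1.331
(440, 260) [0.5193 0.1179 0.044 ] caddy -0.0629 -0.0755 ang 1.348
(180, 280) [0.4799 0.281  0.0579] caddy -0.0693 0.0922 ang 1.273
```

```bash
python3 -m jog '[[[0,-3.5,0],[0,0,0],2],[[0,-3.5,0],[0,0,0],0],[[0,0,-4],[0,0,0],0],[[0,0,-4],[0,0,0],0],[[0,3,0],[0,0,0],0],[[0,3,0],[0,0,0],0],[[0,0,0],[0,0,0],0]]'; python3 -c "
from h import *
st();plan(cad(-.074,.003,.075))"
```

```text
time_s: 5.67
eef_pos: [0.446, 0.1836, 0.095]
eef_rot: [0.555, -0.54, 0.44, -0.455]
wrist_force: [-1.0, -0.6, -0.9]
opening: -0.002
t 5.6667 q [ 0.14  0.13  1.97 -0.    1.01  1.52] p [0.446  0.1836 0.095 ] F [-1.  -0.6 -0.9] op -0.02
[[ 0.198  0.03   0.98 ]
 [-0.98   0.003  0.198]
 [ 0.003 -1.     0.03 ]]
t5.7 shift cm [0.04 2.14 4.71] rows 2.0
```

```bash
python3 -m jog '[[[0,1.5,0],[-0.03,0,0],0],[[0,1.5,0],[0,0,0],0],[[0,0,2],[0,0,0],0],[[0,0,1.5],[0,0,0],0],[[0,0,1.0],[0,0,0],0],[[0,0,0.3],[0,0,0],0]]'; python3 -c "
from h import *
st();plan(cad(-.074,.003,.075))"
```

```text
time_s: 6.17
eef_pos: [0.4938, 0.1936, 0.0688]
eef_rot: [-0.545, 0.551, -0.448, 0.446]
wrist_force: [-1.0, -0.6, -0.5]
opening: -0.0
t 6.1667 q [ 0.15  0.3   1.83 -0.    1.02  1.52] p [0.4938 0.1936 0.0688] F [-1.  -0.6 -0.5] op -0.0
[[ 0.2   -0.007  0.98 ]
 [-0.98  -0.005  0.2  ]
 [ 0.003 -1.    -0.008]]
t6.2 shift cm [ 0.09 -0.62 -0.11] rows 1.0
```

```bash
for i in 1 2 3; do python3 -m jog '[[[0,0,0.4],[0,0,0],0]]' | egrep 'pos|force'; done; python3 -c "
from h import *
st();c=cam('wrist');cv2.imwrite('pics/w5.png',cv2.resize(c['frame'][180:360,180:460,::-1],(700,450)))"
```

```text
eef_pos: [0.4972, 0.1944, 0.0691]
wrist_force: [-16.3, -4.3, 1.2]
eef_pos: [0.4972, 0.1944, 0.0687]
wrist_force: [-23.4, -6.9, 16.8]
eef_pos: [0.4968, 0.1944, 0.0685]
wrist_force: [-15.6, -5.4, 11.5]
t 6.4167 q [ 0.15  0.32  1.8  -0.01  1.05  1.53] p [0.4968 0.1944 0.0685] F [-15.6  -5.4  11.5] op 0.03
[[ 0.201 -0.031  0.979]
 [-0.979 -0.01   0.201]
 [ 0.004 -0.999 -0.032]]
```

View pics/w5.png

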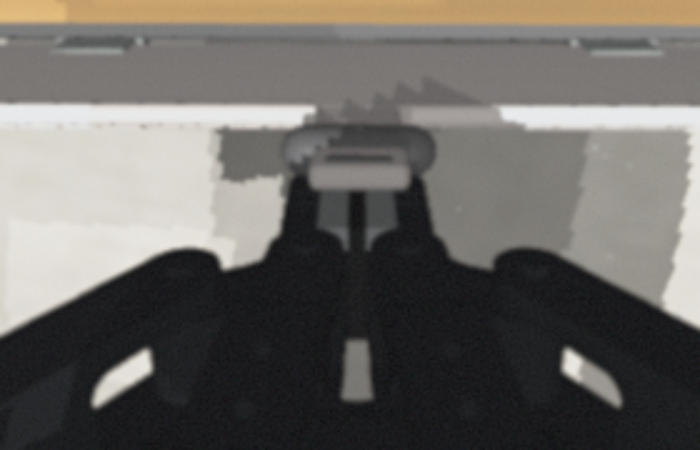

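Front panel is upright against its stop. Next is the back panel.

```bash
python3 -m jog '[[[0,0,-2],[0.03,0,0],0],[[0,-3.5,-1],[0,0,0],0],[[0,-3.5,0],[0,0,0],5.5],[[0,-3,0],[0,0,0],5.5],[[0,0,4],[0,0,0],5.5],[[0,0,4],[0,0,0],5.5],[[0,0,4],[0,0,0],5.5],[[0,0,4],[0,0,0],5.5],[[0,0,3],[0,0,0],5.5],[[0,0,0],[0,0,0],5.5]]'; python3 -c "
from h import *
plan(cad(.09,.003,.17),ey)
c=cam('wrist','w6.png')"
```

```text
time_s: 7.3
eef_pos: [0.6529, 0.2288, 0.1815]
eef_rot: [-0.548, 0.55, -0.445, 0.447]
wrist_force: [-0.7, 0.6, 0.6]
opening: 0.643
t7.3 shift cm [ 0.38  1.16 -0.01] rows 1.0
  turn [ 0.007 -3.135  0.   ]
  turn [-0.     0.006  0.004]
```

View pics/w6.png

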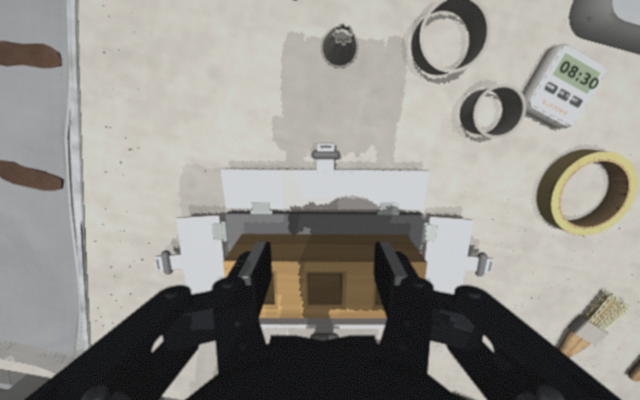

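The back bar is at (326,155), the left bar at (168,262) and the right bar at (485,263).

```bash
cat >> h.py <<'E'
def bar(c,u,v):
    P=cloud(c); w=P[v-1:v+2,u-1:u+2].reshape(-1,3); p=np.nanmedian(w,0)
    o=-c['R'].T@c['t']; p=p+0.005*(p-o)/np.linalg.norm(p-o); d=p-np.r_[C,0]
    print((u,v),'bar centre',p.round(4),'caddy',(d@ex).round(4),(d@ey).round(4)); return p
E
python3 -c "
from h import *
c=cam('wrist');p=bar(c,326,155);bar(c,168,262);bar(c,485,263)
P=cloud(c)
for v in range(148,164,2): print(v,P[v,318].round(4),P[v,326].round(4),P[v,334].round(4))
plan(p+[0,0,-.012])"
```

```text
(326, 155) bar centre [0.6849 0.2305 0.0257] caddy 0.1217 0.0022
(168, 262) bar centre [0.5307 0.3823 0.0315] caddy 0.0006 0.1814
(485, 263) bar centre [0.6034 0.0281 0.0337] caddy 0.0018 -0.1801
148 [0.6906 0.2401 0.0288] [0.6922 0.2321 0.0283] [0.694  0.2242 0.0303]
150 [0.6889 0.2397 0.0314] [0.6904 0.2318 0.0305] [0.692  0.2238 0.03  ]
152 [0.687  0.2393 0.032 ] [0.6884 0.2313 0.0303] [0.6903 0.2235 0.0324]
154 [0.6848 0.2389 0.0306] [0.6865 0.231  0.0312] [0.6881 0.2229 0.0301]
156 [0.6827 0.2385 0.0296] [0.6842 0.2304 0.0285] [0.6861 0.2224 0.0299]
158 [0.6805 0.2381 0.0284] [0.682  0.2299 0.0271] [0.6837 0.2218 0.0271]
160 [0.6784 0.2376 0.0281] [0.68   0.2295 0.0268] [0.6814 0.2212 0.0251]
162 [0.6763 0.2372 0.0275] [0.6779 0.229  0.0268] [0.6794 0.2208 0.0251]
t7.4 shift cm [ 0.48 16.75  3.6 ] rows 5.0
```

```bash
python3 -m jog '[[[0.4,3.4,1.8],[0,0.006,0],5.5],[[0,3.4,1.8],[0,0,0],5.5],[[0,3.4,0],[0,0,0],5.5],[[0,2.5,0],[0,0,0],5.5],[[0,1.5,0],[0,0,0],5.5],[[0,0,0],[0,0,0],5.5]]'; python3 -c "
from h import *
st();plan([.686,.2305,.015],ey)"
```

```text
time_s: 7.9
eef_pos: [0.6816, 0.232, 0.0418]
eef_rot: [-0.547, 0.549, -0.446, 0.448]
wrist_force: [-0.8, -0.7, 0.4]
opening: 0.646
t 7.9 q [ 0.17  0.69  1.31 -0.    1.14  1.54] p [0.6816 0.232  0.0418] F [-0.8 -0.7  0.4] op 5.52
[[ 0.201  0.001  0.98 ]
 [-0.98  -0.004  0.201]
 [ 0.004 -1.     0.   ]]
t7.9 shift cm [0.23 2.68 0.4 ] rows 1.0
  turn [ 0.007 -3.139  0.   ]
  turn [-0.     0.003  0.004]
```

```bash
python3 -m jog '[[[0.2,1.4,0.4],[0,0,0],5.5],[[0,1.2,0],[0,0,0],5.5],[[0,0,0],[0,0,0],5.5],[[0,0,0],[0,0,0],2],[[0,0,0],[0,0,0],2],[[0,0,0],[0,0,0],2],[[0,0,0],[0,0,0],2],[[0,0,0],[0,0,0],2]]'; python3 -c "
from h import *
st();plan([.686,.2305,.015],ey);cam('wrist','w7.png')"
```

```text
time_s: 8.57
eef_pos: [0.6846, 0.2318, 0.0238]
eef_rot: [-0.548, 0.549, -0.445, 0.448]
wrist_force: [-1.4, -0.9, -2.3]
opening: 0.294
t 8.5667 q [ 0.16  0.71  1.31 -0.    1.12  1.53] p [0.6846 0.2318 0.0238] F [-1.4 -0.9 -2.3] op 2.51
[[ 0.202  0.004  0.979]
 [-0.979 -0.004  0.202]
 [ 0.005 -1.     0.003]]
t8.6 shift cm [0.15 0.88 0.11] rows 1.0
  turn [ 0.007 -3.137  0.004]
  turn [-0.003  0.005  0.005]
```

```bash
python3 -m jog '[[[0,0,0],[0,0,0],4.5],[[0,0,0],[0,0,0],4.5],[[0.1,0.5,0.1],[0,0,0],4.5],[[0,0.5,0],[0,0,0],4.5],[[0,0,0],[0,0,0],4.5]]'; python3 -m jog '[[[0,0,0],[0,0,0],2],[[0,0,0],[0,0,0],2],[[0,0,0],[0,0,0],2],[[0,0,0],[0,0,0],2]]'
```

```text
time_s: 9.03
eef_pos: [0.6887, 0.2315, 0.0156]
eef_rot: [0.55, -0.547, 0.443, -0.45]
wrist_force: [-1.0, -0.4, 0.4]
opening: 0.531
time_s: 9.37
eef_pos: [0.6887, 0.2326, 0.015]
eef_rot: [0.55, -0.546, 0.444, -0.449]
wrist_force: [0.1, -0.2, 0.3]
opening: 0.296
```

```bash
python3 -m jog '[[[0,-0.83,-0.17],[0,0,0],2],[[0,-0.79,-0.28],[0,0,0],2],[[0,-0.76,-0.38],[0,0,0],2],[[0,-0.7,-0.47],[0,0,0],2],[[0,-0.63,-0.56],[0,0,0],2]]'; python3 -c "
from h import *
p0=np.array([.6887,.2326,.015]);p=ctrl.get_obs()['eef_pos']-p0
print('ex',p@ex*100,'z',p[2]*100,'ey',p@ey*100, 'want -1.86 3.71')"
```

```text
time_s: 9.78
eef_pos: [0.6687, 0.2285, 0.0511]
eef_rot: [0.55, -0.546, 0.444, -0.449]
wrist_force: [-1.5, 1.9, -10.1]
opening: 0.299
ex -2.040529423022607 z 3.614990325536128 ey -0.008135548830693114 want -1.86 3.71
```

```bash
python3 -m jog '[[[0,-0.55,-0.64],[0,0,0],2],[[0,-0.46,-0.7],[0,0,0],2],[[0,-0.36,-0.76],[0,0,0],2],[[0,-0.24,-0.8],[0,0,0],2]]'; python3 -c "
from h import *
p0=np.array([.6887,.2326,.015]);p=ctrl.get_obs()['eef_pos']-p0
print('ex',p@ex*100,'z',p[2]*100,'ey',p@ey*100, 'want -4.76 5.38')"
```

```text
time_s: 10.12
eef_pos: [0.6368, 0.222, 0.0696]
eef_rot: [0.55, -0.547, 0.444, -0.449]
wrist_force: [-1.0, -3.3, -4.9]
opening: 0.243
ex -5.302515902276482 z 5.46323934538005 ey -0.015592833154380422 want -4.76 5.38
```

```bash
python3 -m jog '[[[0,0,0],[0,0,0],4.5],[[0,0,0],[0,0,0],4.5],[[0,-3.5,0],[0,0,0],4.5],[[0,-3.5,0],[0,0,0],0],[[0,0,4],[0,0,0],0],[[0,0,4],[0,0,0],0],[[0,0,0],[0,0,0],0]]'; python3 -c "
from h import *
st();plan(cad(.105,.003,.07),ey);cam('wrist','w8.png')"
```

```text
time_s: 10.7
eef_pos: [0.7101, 0.237, 0.1451]
eef_rot: [-0.548, 0.549, -0.445, 0.448]
wrist_force: [-0.0, -0.5, -1.2]
opening: 0.004
t 10.7 q [ 0.17  0.63  1.18 -0.    1.33  1.53] p [0.7101 0.237  0.1451] F [-0.  -0.5 -1.2] op 0.03
[[ 0.203  0.003  0.979]
 [-0.979 -0.004  0.203]
 [ 0.004 -1.     0.002]]
t10.7 shift cm [ 0.01  7.51 -4.29] rows 2.0
  turn [ 6.000e-03 -3.136e+00  3.000e-03]
  turn [-0.002  0.005  0.004]
```

View pics/w8.png

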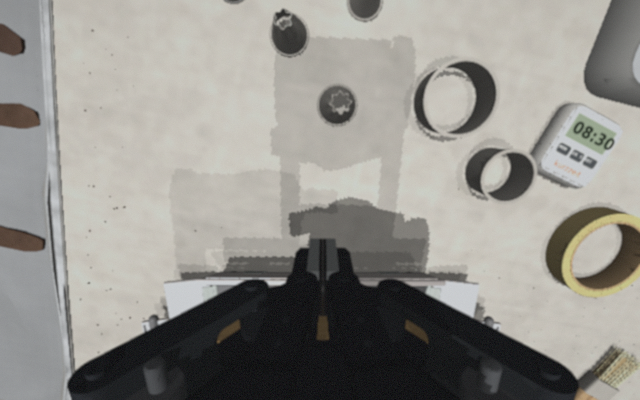

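The back panel edge is now a thin line at row ~275, so it is steep. I'll push it in from outside.

```bash
python3 -m jog '[[[0,3.5,0],[0,0,0],0],[[0,3.5,0],[0,0,0],0],[[0,1,-2],[0,0,0],0],[[0,0,-3],[0,0,0],0],[[0,0,-1.5],[0,0,0],0]]';for i in 1 2 3 4 5; do python3 -m jog '[[[0,0,-0.5],[0,0,0],0]]' | egrep 'pos|force'; done;  python3 -c "
from h import *
st();plan(cad(.07,.003,.07),ey)"
```

```text
time_s: 11.17
eef_pos: [0.6457, 0.2224, 0.0623]
eef_rot: [0.548, -0.548, 0.444, -0.449]
wrist_force: [1.1, 0.2, 1.3]
opening: -0.0
eef_pos: [0.6394, 0.2212, 0.062]
wrist_force: [24.0, 5.5, -9.8]
eef_pos: [0.6393, 0.2211, 0.063]
wrist_force: [37.0, 10.3, -28.6]
eef_pos: [0.6401, 0.221, 0.0644]
wrist_force: [21.6, 5.1, -14.3]
eef_pos: [0.6405, 0.2208, 0.0659]
wrist_force: [17.3, 4.6, -11.8]
eef_pos: [0.6407, 0.2205, 0.0674]
wrist_force: [17.3, 4.8, -11.9]
t 11.5833 q [ 0.16  0.54  1.49 -0.    1.05  1.53] p [0.6407 0.2205 0.0674] F [ 17.3   4.8 -11.9] op 0.01
[[ 0.198  0.062  0.978]
 [-0.98   0.009  0.198]
 [ 0.004 -0.998  0.062]]
t11.6 shift cm [-0.18 -0.3  -0.63] rows 1.0
  turn [ 0.006 -3.139  0.098]
  turn [-0.062  0.001  0.004]
```

```bash
sed -i 's/^C=.*/C=np.array([0.568,0.2046]);yaw=0.199/' h.py
python3 -m jog '[[[0,0,3],[-0.06,0,0],0],[[0,-4,1],[0,0,0],0],[[0,-4,0],[0,0,0],5.5],[[0,-2.5,0],[0,0,0],5.5],[[-4,0,-2.5],[0,0,0],5.5],[[-4,0,-2.5],[0,0,0],5.5],[[-4,0,-2.5],[0,0,0],5.5],[[-4,0,-2.5],[0,0,0],5.5]]'
python3 -m jog '[[[0,0,0],[0,-0.12,0],5.5],[[0,0,0],[0,-0.12,0],5.5],[[0,0,0],[0,-0.12,0],5.5],[[0,0,0],[0,-0.12,0],5.5],[[0,0,0],[0,-0.12,0],5.5],[[0,0,0],[0,-0.12,0],5.5],[[0,0,0],[0,-0.12,0],5.5],[[0,0,0],[0,-0.12,0],5.5],[[0,0,0],[0,-0.12,0],5.5],[[0,0,0],[0,-0.12,0],5.5],[[0,0,0],[0,-0.12,0],5.5],[[0,0,0],[0,-0.12,0],5.5]]'
python3 -c "
from h import *
st();plan(cad(0,.14,.17),ex)"
```

```text
time_s: 12.25
eef_pos: [0.5528, 0.3483, 0.1545]
eef_rot: [-0.531, 0.556, -0.461, 0.443]
wrist_force: [0.4, 1.3, 1.0]
opening: 0.645
time_s: 13.25
eef_pos: [0.5449, 0.3591, 0.1663]
eef_rot: [-0.704, 0.708, 0.027, -0.052]
wrist_force: [-0.8, 0.7, 0.3]
opening: 0.642
t 13.25 q [0.4  0.43 1.43 0.01 1.32 0.28] p [0.5449 0.3591 0.1663] F [-0.8  0.7  0.3] op 5.48
[[ 0.993 -0.034 -0.112]
 [ 0.111 -0.007  0.994]
 [-0.035 -0.999 -0.003]]
t13.2 shift cm [-0.66 -0.35 -1.66] rows 1.0
  turn [ 0.001 -0.087 -0.035]
  turn [5.300e-02 3.054e+00 2.000e-03]
```

```bash
python3 -m jog '[[[-0.6,-0.3,-3.6],[0,-0.087,-0.035],5.5],[[0,0,-1],[0,0,0],5.5],[[0,0,0],[0,0,0],5.5]]'
python3 -c "
from h import *
plan(cad(0,.18,.02),ex);c=cam('wrist','w9.png')
# find bar: project expected
print(proj(c,cad(0,.1795,.036)))
P=cloud(c);x,y=proj(c,cad(0,.1795,.036))[0].astype(int)
for v in range(y-14,y+15,2):
  for u in (x-10,x,x+10):
    d=P[v,u]-np.r_[C,0];print(v,u,(d@ex*1e3).round(1),(d@ey*1e3).round(1),(d[2]*1e3).round(1),end=' | ')
  print()"
```

```text
time_s: 13.5
eef_pos: [0.5436, 0.3119, 0.1686]
eef_rot: [-0.703, 0.704, 0.074, -0.075]
wrist_force: [-0.2, 0.4, 0.8]
opening: 0.644
t13.5 shift cm [ 0.38 14.85  7.02] rows 4.0
  turn [ 0.002  0.012 -0.002]
  turn [-2.000e-03 -3.129e+00 -3.000e-03]
[[327.11815897 119.32414212]]
105 317 -10.2 193.4 -0.1 | 105 327 -0.3 192.1 36.5 | 105 337 8.8 192.2 37.0 | 
107 317 -10.2 191.4 -0.6 | 107 327 -0.3 190.3 37.9 | 107 337 8.9 190.5 35.8 | 
109 317 -10.1 189.4 0.5 | 109 327 -0.3 188.6 35.6 | 109 337 8.9 188.7 36.8 | 
111 317 -9.5 186.8 33.6 | 111 327 -0.2 186.9 34.5 | 111 337 9.0 187.0 34.7 | 
113 317 -9.4 185.0 36.2 | 113 327 -0.2 185.1 36.5 | 113 337 9.0 185.2 35.7 | 
115 317 -9.4 183.2 36.7 | 115 327 -0.2 183.3 36.1 | 115 337 9.0 183.4 37.6 | 
117 317 -9.4 181.5 37.3 | 117 327 -0.2 181.6 37.7 | 117 337 9.0 181.7 37.2 | 
119 317 -9.4 179.7 35.1 | 119 327 -0.1 179.8 34.1 | 119 337 9.2 179.9 35.1 | 
121 317 -10.1 177.4 -1.1 | 121 327 -0.0 178.0 32.8 | 121 337 9.3 178.1 34.6 | 
123 317 -10.0 175.4 -1.2 | 123 327 -0.0 176.2 33.0 | 123 337 9.4 176.3 33.3 | 
125 317 -10.0 173.3 -0.2 | 125 327 0.0 174.3 32.2 | 125 337 9.5 174.4 31.8 | 
127 317 -10.0 171.3 0.2 | 127 327 0.1 172.5 31.6 | 127 337 9.6 172.6 31.3 | 
129 317 -10.0 169.2 -0.3 | 129 327 0.1 170.6 30.8 | 129 337 9.6 170.7 31.4 | 
131 317 -10.0 167.1 -1.8 | 131 327 0.1 168.8 31.6 | 131 337 9.8 168.8 29.2 | 
133 317 -9.4 166.7 29.1 | 133 327 0.2 166.8 29.8 | 133 337 9.8 166.9 29.4 |
```

View pics/w9.png

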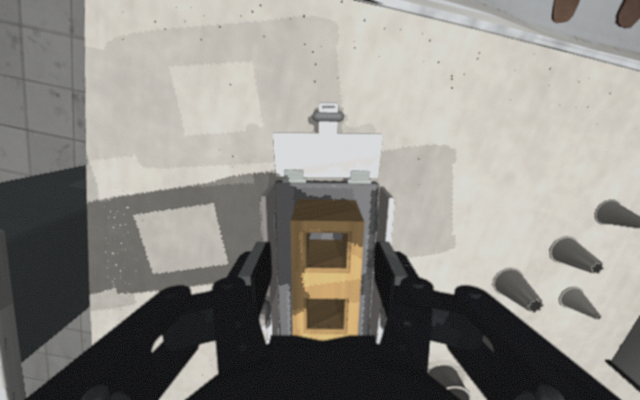

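The wrist view shows the left bar at (327,115), with the front and back panels standing either side of the block.

```bash
python3 -m jog '[[[0.4,2,3.6],[0,0.012,0],5],[[0,3.5,3.6],[0,0,0],5],[[0,3.5,0],[0,0,0],5],[[0,2.8,0],[0,0,0],5],[[0,0,0],[0,0,0],5]]'
python3 -c "
from h import *
st();plan(cad(0,.182,.019),ex)"
```

```text
time_s: 13.97
eef_pos: [0.5395, 0.3896, 0.0573]
eef_rot: [0.706, -0.702, -0.071, 0.061]
wrist_force: [-0.5, -0.4, -1.1]
opening: 0.584
t 13.9667 q [ 0.45  0.55  1.49 -0.    1.08  0.26] p [0.5395 0.3896 0.0573] F [-0.5 -0.4 -1.1] op 4.99
[[ 0.982  0.013 -0.187]
 [ 0.187  0.006  0.982]
 [ 0.014 -1.     0.004]]
t14.0 shift cm [-0.92  3.81 -0.52] rows 1.0
  turn [-0.004 -0.011  0.014]
  turn [-0.023  3.131 -0.006]
```

```bash
python3 -m jog '[[[-0.9,0.5,-0.5],[0,-0.01,0.014],5],[[0,1.7,0],[0,0,0],5],[[0,1.6,0],[0,0,0],5],[[0,0,0],[0,0,0],5]]'
python3 -c "
from h import *
plan(cad(0,.182,.019),ex)"
```

```text
time_s: 14.3
eef_pos: [0.5328, 0.3851, 0.0224]
eef_rot: [0.706, -0.702, -0.071, 0.07]
wrist_force: [0.1, -0.6, -0.2]
opening: 0.585
t14.3 shift cm [-0.12  0.34 -0.19] rows 1.0
  turn [-0.005  0.     0.003]
  turn [ 0.004 -3.141  0.008]
```

```bash
python3 -m jog '[[[0,0.3,-0.1],[0,0,0],5],[[0,0.2,0],[0,0,0],2],[[0,0,0],[0,0,0],2],[[0,0,0],[0,0,0],2],[[0,0,0],[0,0,0],2],[[0,0,0],[0,0,0],2],[[0,0,0],[0,0,0],2]]'
python3 -m jog '[[[0,-0.81,-0.24],[0,0,0],2],[[0,-0.77,-0.34],[0,0,0],2],[[0,-0.72,-0.44],[0,0,0],2],[[0,-0.66,-0.53],[0,0,0],2]]'
```

```text
time_s: 14.88
eef_pos: [0.5334, 0.3838, 0.0218]
eef_rot: [0.706, -0.701, -0.07, 0.069]
wrist_force: [-2.5, 0.2, -0.6]
opening: 0.294
time_s: 15.22
eef_pos: [0.5365, 0.3677, 0.0519]
eef_rot: [0.706, -0.701, -0.07, 0.069]
wrist_force: [-8.0, 8.8, 5.2]
opening: 0.297
```

```bash
python3 -m jog '[[[0,-0.58,-0.6],[0,0,0],2],[[0,-0.5,-0.68],[0,0,0],2],[[0,-0.41,-0.73],[0,0,0],2],[[0,-0.31,-0.79],[0,0,0],2]]'
python3 -c "
from h import *
o=ctrl.get_obs();d=o['eef_pos']-np.r_[C,0];print(d@ex,d@ey)"
```

```text
time_s: 15.55
eef_pos: [0.5423, 0.339, 0.0739]
eef_rot: [0.707, -0.7, -0.071, 0.069]
wrist_force: [2.9, -1.8, -14.4]
opening: 0.288
0.0013344350334932873 0.13679512505156377
```

```bash
python3 -m jog '[[[0,-0.16,-0.82],[0,0,0],2],[[0,-0.05,-0.84],[0,0,0],2],[[0,0,-0.5],[0,0,0],2],[[0,0,-0.3],[0,0,0],2]]'
python3 -c "
from h import *
o=ctrl.get_obs();d=o['eef_pos']-np.r_[C,0];print(d@ex,d@ey)"
```

```text
time_s: 15.88
eef_pos: [0.5474, 0.3123, 0.0749]
eef_rot: [0.709, -0.699, -0.069, 0.068]
wrist_force: [-1.4, 24.1, -11.7]
opening: 0.292
0.001138629321110571 0.10965481783059552
```

```bash
python3 -m jog '[[[0,0,0.1],[0,0,0],4.5],[[0,0,0],[0,0,0],4.5],[[0,0,0],[0,0,0],4.5],[[0,-3,0],[0,0,0],4.5],[[0,-3.5,0],[-0.015,0,0],5],[[0,-3,0],[0,0,0],5],[[0,0,-4],[0,0,0],5],[[0,0,-4],[0,0,0],5],[[0,0,-4],[0,0,0],5],[[0,0,-4],[0,0,0],5],[[0,0,-4],[0,0,0],5],[[0,0,-4],[0,0,0],5]]'
python3 -m jog '[[[0,0,-4],[0,0,0],5],[[0,0,-2],[0,0,0],5],[[0,0,0],[0,0,0],5]]'
python3 -c "
from h import *
st();plan(cad(0,-.182,.019),ex)
c=cam('wrist','w10.png')"
```

```text
time_s: 16.88
eef_pos: [0.5984, 0.0761, 0.1874]
eef_rot: [-0.703, 0.704, 0.081, -0.067]
wrist_force: [0.1, -0.2, -0.5]
opening: 0.585
time_s: 17.13
eef_pos: [0.6136, 0.0059, 0.1919]
eef_rot: [-0.701, 0.706, 0.08, -0.062]
wrist_force: [-0.4, -0.3, -0.1]
opening: 0.589
t 17.1333 q [-0.18  0.28  1.57  0.    1.27 -0.39] p [0.6136 0.0059 0.1919] F [-0.4 -0.3 -0.1] op 5.03
[[ 0.979  0.026 -0.201]
 [ 0.201 -0.004  0.98 ]
 [ 0.025 -1.    -0.009]]
t17.1 shift cm [-0.96 17.25  2.34] rows 5.0
  turn [0.009 0.003 0.025]
  turn [ 0.039 -3.138 -0.015]
```

View pics/w10.png

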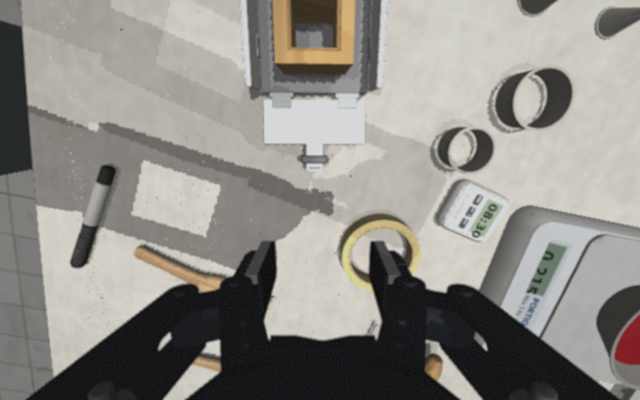

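The wrist view shows the right bar at (314,159). The tape roll at (380,250) is clear of the tab.

```bash
python3 -c "
from h import *
c=cam('wrist')
p=bar(c,307,158);q=bar(c,321,158);p=(p+q)/2
P=cloud(c)
for v in range(150,170,2):
  d=P[v,307]-np.r_[C,0];print(v,(d@ey*1e3).round(1),(d[2]*1e3).round(1))
plan(p+[0,0,-.012],ex)"
```

```text
(307, 158) bar centre [0.5951 0.0329 0.0315] caddy -0.0074 -0.1736
(321, 158) bar centre [0.6096 0.0358 0.0318] caddy 0.0074 -0.1737
150 -165.1 32.8
152 -167.1 33.6
154 -169.1 34.1
156 -171.2 33.8
158 -172.9 36.4
160 -174.7 38.1
162 -176.9 37.5
164 -179.0 37.4
166 -181.2 36.8
168 -183.2 37.8
t17.2 shift cm [-0.96 17.16  2.79] rows 5.0
  turn [0.008 0.005 0.025]
  turn [ 0.038 -3.136 -0.012]
```

```bash
python3 -m jog '[[[-0.9,3.4,2.8],[0.008,0.005,0.025],5],[[0,3.6,0],[0,0,0],5],[[0,3.6,0],[0,0,0],5],[[0,2.4,0],[0,0,0],5],[[0,0,0],[0,0,0],5]]'
python3 -c "
from h import *
st();plan(cad(0,-.176,.02),ex)"
```

```text
time_s: 17.65
eef_pos: [0.6025, 0.0419, 0.0645]
eef_rot: [-0.703, 0.704, 0.076, -0.069]
wrist_force: [-0.7, -0.0, -0.0]
opening: 0.588
t 17.65 q [-0.13  0.43  1.65  0.    1.05 -0.33] p [0.6025 0.0419 0.0645] F [-0.7 -0.  -0. ] op 5.02
[[ 0.979  0.01  -0.203]
 [ 0.203  0.001  0.979]
 [ 0.01  -1.    -0.001]]
t17.6 shift cm [-0.21  4.45 -0.96] rows 2.0
  turn [0.001 0.006 0.01 ]
  turn [ 1.500e-02 -3.136e+00 -2.000e-03]
```

```bash
python3 -m jog '[[[-0.2,0.5,-0.9],[0,0.006,0.01],5],[[0,2,0],[0,0,0],5],[[0,1.8,0],[0,0,0],5],[[0,0.3,0],[0,0,0],5]]'
python3 -c "
from h import *
plan(cad(0,-.176,.02),ex)"
```

```text
time_s: 17.98
eef_pos: [0.6051, 0.0356, 0.0226]
eef_rot: [-0.702, 0.704, 0.074, -0.071]
wrist_force: [-0.6, 0.1, 0.2]
opening: 0.584
t18.0 shift cm [-0.3   0.26 -0.29] rows 1.0
  turn [0.003 0.006 0.003]
  turn [ 0.005 -3.136 -0.005]
```

Close, then lift along the arc (mirrored, +z in the tool frame).

```bash
python3 -m jog '[[[-0.3,0.3,-0.3],[0,0,0],5],[[0,0.1,0],[0,0,0],2],[[0,0,0],[0,0,0],2],[[0,0,0],[0,0,0],2],[[0,0,0],[0,0,0],2],[[0,0,0],[0,0,0],2],[[0,0,0],[0,0,0],2]]'
python3 -m jog '[[[0,-0.81,0.24],[0,0,0],2],[[0,-0.77,0.34],[0,0,0],2],[[0,-0.72,0.44],[0,0,0],2],[[0,-0.66,0.53],[0,0,0],2]]'
```

```text
time_s: 18.57
eef_pos: [0.6037, 0.0321, 0.0244]
eef_rot: [-0.702, 0.704, 0.074, -0.071]
wrist_force: [-1.9, 1.7, -2.2]
opening: 0.292
time_s: 18.9
eef_pos: [0.5999, 0.0494, 0.0543]
eef_rot: [-0.703, 0.704, 0.074, -0.07]
wrist_force: [2.8, 7.5, -13.7]
opening: 0.298
```

```bash
python3 -m jog '[[[0,-0.58,0.6],[0,0,0],2],[[0,-0.5,0.68],[0,0,0],2],[[0,-0.41,0.73],[0,0,0],2],[[0,-0.31,0.79],[0,0,0],2]]'
python3 -c "
from h import *
o=ctrl.get_obs();d=o['eef_pos']-np.r_[C,0];print(d@ex,d@ey)"
```

```text
time_s: 19.23
eef_pos: [0.5929, 0.0833, 0.0739]
eef_rot: [0.705, -0.702, -0.075, 0.071]
wrist_force: [0.2, 0.1, -0.2]
opening: 0.234
0.00044430420869233703 -0.12383166753046664
```

```bash
python3 -m jog '[[[0,0,0],[0,0,0],4],[[0,0,0],[0,0,0],4],[[0,-3.5,0],[0,0,0],4],[[0,-3.5,0],[0,0,0],0],[[0,0,-4],[0,0,0],0],[[0,0,-4],[0,0,0],0],[[0,0,-0.5],[0,0,0],0],[[0,0,0],[0,0,0],0]]'
python3 -c "
from h import *
st();plan(cad(0,-.15,.07),ex)
c=cam('wrist');P=cloud(c)
for y in (-.13,-.135,-.14,-.145,-.15,-.155,-.16): 
  for x in(-.035,.0,.035):
    u,v=proj(c,cad(x,y,.06))[0].astype(int); 
    if 0<=u<640 and 0<=v<400:
      d=P[v,u]-np.r_[C,0];print((u,v),(d@ex*1e3).round(1),(d@ey*1e3).round(1),(d[2]*1e3).round(1),end=' | ')
  print()
"
```

```text
time_s: 19.9
eef_pos: [0.6146, -0.0036, 0.1556]
eef_rot: [-0.702, 0.704, 0.081, -0.068]
wrist_force: [-0.1, 0.0, 0.1]
opening: -0.001
t 19.9 q [-0.2   0.33  1.58  0.    1.21 -0.41] p [ 0.6146 -0.0036  0.1556] F [-0.1  0.   0.1] op -0.01
[[ 0.978  0.018 -0.209]
 [ 0.209 -0.002  0.978]
 [ 0.017 -1.    -0.005]]
t19.9 shift cm [-0.53  8.52  6.38] rows 3.0
  turn [0.005 0.012 0.017]
  turn [ 0.027 -3.129 -0.008]
(np.int64(271), np.int64(100)) -37.6 -129.2 48.0 | (np.int64(316), np.int64(100)) -0.5 -128.8 49.4 | (np.int64(360), np.int64(101)) 35.6 -129.1 50.1 | 
(np.int64(272), np.int64(107)) -35.3 -135.0 59.1 | (np.int64(316), np.int64(107)) -0.5 -134.5 58.2 | (np.int64(360), np.int64(108)) 34.9 -134.8 57.2 | 
(np.int64(272), np.int64(113)) -35.6 -139.5 58.2 | (np.int64(316), np.int64(114)) -0.4 -139.9 65.6 | (np.int64(360), np.int64(114)) 34.7 -139.4 59.6 | 
(np.int64(272), np.int64(120)) -44.7 -145.8 -0.5 | (np.int64(316), np.int64(120)) -0.3 -144.3 78.0 | (np.int64(360), np.int64(121)) nan nan nan | 
(np.int64(272), np.int64(126)) -45.0 -151.7 -1.3 | (np.int64(316), np.int64(127)) -0.3 -149.1 82.5 | (np.int64(359), np.int64(127)) 43.0 -151.6 -0.7 | 
(np.int64(273), np.int64(132)) -44.1 -157.5 -0.3 | (np.int64(316), np.int64(133)) -0.3 -153.3 83.5 | (np.int64(359), np.int64(133)) 43.3 -157.5 -0.4 | 
(np.int64(273), np.int64(139)) -44.3 -164.5 -0.3 | (np.int64(316), np.int64(139)) -0.5 -163.9 0.8 | (np.int64(359), np.int64(140)) 43.6 -164.6 -0.5 |
```

```bash
python3 -m jog '[[[-0.5,3,0],[0,0.012,0.017],0],[[0,3.5,0],[0,0,0],0],[[0,3.3,0],[0,0,0],0],[[0,0,2],[0,0,0],0],[[0,0,2],[0,0,0],0],[[0,0,1.5],[0,0,0],0],[[0,0,1.2],[0,0,0],0]]';for i in 1 2 3 ; do python3 -m jog '[[[0,0,0.5],[0,0,0],0]]' | egrep 'pos|force'; done;  python3 -c "
from h import *
st();plan(cad(0,-.131,.07),ex)"
```

```text
time_s: 20.53
eef_pos: [0.5976, 0.0625, 0.0536]
eef_rot: [-0.7, 0.707, 0.07, -0.068]
wrist_force: [0.5, -10.6, 32.3]
opening: 0.004
eef_pos: [0.5976, 0.0688, 0.0553]
wrist_force: [0.6, -4.4, 11.7]
eef_pos: [0.5971, 0.0748, 0.0562]
wrist_force: [-0.8, -2.3, 0.7]
eef_pos: [0.5961, 0.0807, 0.0567]
wrist_force: [0.0, -7.4, -0.3]
t 20.7833 q [-0.06  0.44  1.66 -0.01  1.03 -0.25] p [0.5961 0.0807 0.0567] F [ 0.  -7.4 -0.3] op 0.02
[[ 0.98   0.009 -0.197]
 [ 0.197 -0.011  0.98 ]
 [ 0.006 -1.    -0.013]]
t20.8 shift cm [-0.3  -1.33 -0.41] rows 1.0
  turn [ 0.013 -0.001  0.006]
  turn [-0.01   3.141  0.02 ]
```

```bash
for i in 1 2 ; do python3 -m jog '[[[0,0,0.5],[0,0,0],0]]' | egrep 'pos|force'; done; python3 -m jog '[[[0,0,-2.5],[0,0,0],0],[[0,-3,-2],[0,0,0],0],[[0,-3.5,-2],[0,0,0],6],[[0,-3.5,0],[0,0,0],8],[[0,-3.5,0],[0,0,0],8.5],[[0,-3.5,0],[0,0,0],8.5],[[0,0,0],[0,0,0],8.5]]'
python3 - <<'E'
from h import *
st()
c=cam('wrist');P=cloud(c)
def loc(P,x0,x1,y0,y1,z0,z1):
    d=P-np.r_[C,0]; X=d@ex;Y=d@ey;Z=P[...,2]
    m=(X>x0)&(X<x1)&(Y>y0)&(Y<y1)&(Z>z0)&(Z<z1); return np.c_[X[m],Y[m],Z[m]]
t=cam('top');T=cloud(t)
for n,b in dict(front=(-.14,-.045,-.1,.1,.028,.11),back=(.045,.14,-.1,.1,.028,.11),left=(-.04,.04,.1,.2,.028,.11),right=(-.04,.04,-.2,-.1,.028,.11)).items():
    for nm,Q in(('w',P),('t',T)):
        q=loc(Q,*b); 
        if len(q): print(n,nm,len(q),'min',q.min(0).round(3),'max',q.max(0).round(3),'med',np.median(q,0).round(3))
E
```

```text
eef_pos: [0.596, 0.0818, 0.0569]
wrist_force: [4.9, -38.6, -5.3]
eef_pos: [0.5962, 0.0812, 0.057]
wrist_force: [4.3, -30.3, -3.8]
time_s: 21.53
eef_pos: [0.6031, 0.0213, 0.2302]
eef_rot: [-0.693, 0.714, 0.07, -0.072]
wrist_force: [0.7, -0.3, 1.6]
opening: 0.705
t 21.5333 q [-0.15  0.25  1.53 -0.03  1.36 -0.34] p [0.6031 0.0213 0.2302] F [ 0.7 -0.3  1.6] op 6.02
[[ 0.98  -0.001 -0.199]
 [ 0.199 -0.03   0.979]
 [-0.007 -1.    -0.029]]
front w 1234 min [-0.061 -0.1    0.028] max [-0.053 -0.005  0.07 ] med [-0.055 -0.054  0.065]
front t 103 min [-0.061  0.014  0.028] max [-0.045  0.098  0.09 ] med [-0.058  0.058  0.065]
back w 1265 min [ 0.054 -0.1    0.028] max [ 0.062 -0.005  0.07 ] med [ 0.055 -0.054  0.064]
back t 242 min [ 0.046 -0.1    0.028] max [0.063 0.099 0.1  ] med [0.056 0.025 0.061]
left t 147 min [-0.04   0.11   0.029] max [0.04  0.12  0.101] med [-0.002  0.114  0.064]
right w 635 min [-0.04  -0.116  0.029] max [ 0.04  -0.107  0.097] med [-0.    -0.112  0.083]
right t 61 min [-0.025 -0.117  0.029] max [ 0.04  -0.105  0.1  ] med [ 0.002 -0.112  0.08 ]
```

All four panels measure upright in both cameras: edges at caddy x ±0.055, y +0.114/−0.112, z about 0.07. Now the brushes.

```bash
cat >> h.py <<'E'
def pick(p,d,ap_tilt=0.2):
    """p ferrule centre xy, d unit butt dir; prints plan: jaw perpendicular, tool z=-d (option A)"""
    d3=np.r_[d,0]; z=-d3; y0=np.array([0,0,-1.]); x=np.cross(y0,z)
    o=ctrl.get_obs(); R=Ro.from_quat(o['eef_rot'],scalar_first=True).as_matrix()
    y=np.cos(ap_tilt)*y0-np.sin(ap_tilt)*z; T=np.c_[x,y,np.cross(x,y)]; T0=np.c_[x,y0,z]
    print('turn to vertical',Ro.from_matrix(R.T@T0).as_rotvec().round(3),' turn to tilted',Ro.from_matrix(R.T@T).as_rotvec().round(3))
    return T
E
python3 - <<'E'
from m import *
c=cam('top')
for s,mu,d,a,b in brushes(c):
    G=mu+d*((a+b)/2-.0355-.034); O=mu+d*((a+b)/2-.0355); print(s,'org',O.round(4),'G',G.round(4),'d',d.round(3),'len',round(b-a,3))
    if s[0]<380:
        pick(G,d); plan(np.r_[G,.2])
E
```

```text
[400, 208, 10, 35, 147] org [ 0.5502 -0.2923] G [ 0.5839 -0.2967] d [-0.992  0.13 ] len 0.107
[446, 222, 9, 35, 147] org [ 0.5113 -0.4317] G [ 0.5452 -0.4351] d [-0.995  0.1  ] len 0.107
[350, 224, 17, 35, 152] org [ 0.4942 -0.1568] G [ 0.5263 -0.1679] d [-0.945  0.326] len 0.108
turn to vertical [0.034 2.104 0.016]  turn to tilted [-0.086  2.093  0.226]
t21.7 shift cm [-10.88   2.8  -17.07] rows 5.0
```

```bash
python3 -m jog '[[[-2.2,0,-3.4],[0,0,0],8.5],[[-2.2,0,-3.4],[0,0,0],8.5],[[-2.2,0,-3.4],[0,0,0],8.5],[[-2.2,0,-3.4],[0,0,0],8.5],[[-2.2,0,-3.4],[0.03,0,0],8.5]]' >/dev/null
python3 -m jog '[[[0,0,0],[0,0.12,0],8.5],[[0,0,0],[0,0.12,0],8.5],[[0,0,0],[0,0.12,0],8.5],[[0,0,0],[0,0.12,0],8.5],[[0,0,0],[0,0.12,0],8.5],[[0,0,0],[0,0.12,0],8.5],[[0,0,0],[0,0.12,0],8.5],[[0,0,0],[0,0.12,0],8.5],[[0,0,0],[0,0.12,0],8.5]]' >/dev/null
python3 -m jog '[[[0,0,0],[0,0.12,0],8.5],[[0,0,0],[0,0.12,0],8.5],[[0,0,0],[0,0.12,0],8.5],[[0,0,0],[0,0.12,0],8.5],[[0,0,0],[0,0.12,0],8.5],[[0,0,0],[0,0.12,0],8.5],[[0,0,0],[0,0.12,0],8.5],[[0,0,0],[0,0.12,0],8.5],[[0,0,0],[0,0,0],8.5]]'
python3 - <<'E'
from m import *
st()
G=np.array([.5263,-.1679]);d=np.array([-.945,.326])
pick(G,d);plan(np.r_[G,.12]);cam('wrist','w11.png')
E
```

```text
time_s: 23.6
eef_pos: [0.4913, -0.1524, 0.168]
eef_rot: [0.389, -0.428, 0.613, -0.538]
wrist_force: [-0.4, 0.1, -0.8]
opening: 0.993
t 23.6 q [-0.53  0.2   1.73 -0.01  1.34  1.38] p [ 0.4913 -0.1524  0.168 ] F [-0.4  0.1 -0.8] op 8.48
[[-0.331 -0.107  0.938]
 [-0.944  0.055 -0.326]
 [-0.017 -0.993 -0.119]]
turn to vertical [ 0.119 -0.004 -0.017]  turn to tilted [-0.081 -0.002 -0.017]
t23.6 shift cm [0.39 4.3  4.36] rows 2.0
```

View pics/w11.png

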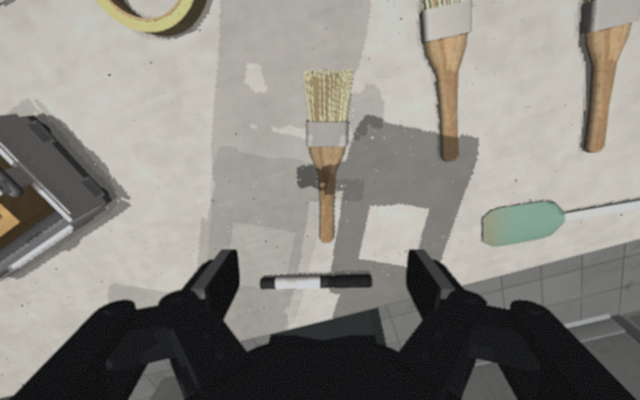

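The wrist view shows the ferrule at (327,135), the butt at (327,241) and the bristle end at (327,72).

Run:
```python
from h import *
c=cam('wrist')
F,B,T=onplane(c,[(327,135),(327,240),(328,72)],0.012)
print(F,B,T,np.linalg.norm(F-B),np.linalg.norm(T-B))
P=cloud(c);print(P[135,327],P[180,327],P[135,250])
d=(B-F)[:2];d/=np.linalg.norm(d);print(d)
pick(F[:2],d);plan([F[0],F[1],.06]);plan([F[0],F[1],.006])
```

```text
[ 0.52467657 -0.16674249  0.012     ] [ 0.40986272 -0.12813307  0.012     ] [ 0.57898929 -0.18599002  0.012     ] 0.12113178158450771 0.17874905186293577
[ 0.52540194 -0.16699759  0.0163103 ] [ 0.4808681  -0.15201651  0.01547283] [ 0.54848813 -0.0890868  -0.00219685]
[-0.94784253  0.31873897]
turn to vertical [ 0.119 -0.003 -0.018]  turn to tilted [-0.081 -0.002 -0.018]
t23.7 shift cm [ 0.47 10.31  4.87] rows 3.0
t23.7 shift cm [ 0.56 15.67  5.51] rows 4.0
```

```bash
python3 -m jog '[[[0.2,3,2.4],[-0.08,0,-0.018],8.5],[[0.2,3,2.4],[0,0,0],8.5],[[0,0,0],[0,0,0],8.5]]' >/dev/null
python3 - <<'E'
from h import *
G=np.array([.525,-.1668]);d=np.array([-.947,.32])
pick(G,d);plan(np.r_[G,.05]);plan(np.r_[G,.006])
E
```

```text
turn to vertical [0.195 0.012 0.001]  turn to tilted [-0.005  0.012  0.002]
t23.9 shift cm [-0.03  5.24  0.83] rows 2.0
t23.9 shift cm [-0.03  9.56  1.69] rows 3.0
```

```bash
python3 -m jog '[[[0,3,0.8],[0,0.012,0],8.5],[[0,3,0.8],[0,0,0],8.5],[[0,2,0],[0,0,0],8.5],[[0,0.8,0],[0,0,0],8.5],[[0,0,0],[0,0,0],8.5]]'
python3 - <<'E'
from h import *
G=np.array([.525,-.1668]);d=np.array([-.947,.32])
pick(G,d);plan(np.r_[G,.006])
E
```

```text
time_s: 24.37
eef_pos: [0.5248, -0.1663, 0.0105]
eef_rot: [0.374, -0.455, 0.625, -0.512]
wrist_force: [-0.6, 0.3, 0.7]
opening: 0.996
turn to vertical [0.198 0.015 0.   ]  turn to tilted [-0.002  0.015  0.002]
t24.4 shift cm [0.05 0.44 0.12] rows 1.0
```

```bash
python3 -m jog '[[[0,0.4,0.1],[0,0,0],8.5],[[0,0,0],[0,0,0],3],[[0,0,0],[0,0,0],3],[[0,0,0],[0,0,0],3],[[0,0,0],[0,0,0],3],[[0,0,0],[0,0,0],3],[[0,0,0],[0,0,0],3],[[0,0,0],[0,0,0],3],[[0,0,0],[0,0,0],3]]'
python3 -m jog '[[[0,-2,0],[0,0,0],3],[[0,-3,0],[0,0,0],3],[[0,-4,0],[0,0,0],3],[[0,-4,0],[0,0,0],3],[[0,-4,0],[0,0,0],3],[[0,-4,0],[0,0,0],3],[[0,-4,0],[0,0,0],3]]'
python3 -c "
from h import *
st(); plan(cad(0,.066,.35),ex)"
```

```text
time_s: 25.12
eef_pos: [0.5297, -0.1686, 0.0145]
eef_rot: [0.377, -0.455, 0.621, -0.515]
wrist_force: [-0.2, 0.1, -0.7]
opening: 0.449
time_s: 25.7
eef_pos: [0.5676, -0.1791, 0.2563]
eef_rot: [0.372, -0.458, 0.63, -0.505]
wrist_force: [1.1, -0.8, -0.8]
opening: 0.452
t 25.7 q [-0.49  0.36  1.35 -0.03  1.64  1.39] p [ 0.5676 -0.1791  0.2563] F [ 1.1 -0.8 -0.8] op 3.86
[[-0.303 -0.201  0.932]
 [-0.953  0.07  -0.295]
 [-0.005 -0.977 -0.213]]
t25.7 shift cm [-42.4   -5.78 -16.39] rows 11.0
  turn [ 0.126 -2.067 -0.226]
  turn [0.197 1.061 0.109]
```

```bash
python3 -m jog '[[[0,-3,0],[0.1,0,0],3],[[0,-3,0],[0.1,0,0],3],[[0,0,0],[0,-0.12,0],3],[[0,0,0],[0,-0.12,0],3],[[0,0,0],[0,-0.12,0],3],[[0,0,0],[0,-0.12,0],3],[[0,0,0],[0,-0.12,0],3],[[0,0,0],[0,-0.12,0],3],[[0,0,0],[0,-0.12,0],3],[[0,0,0],[0,-0.12,0],3],[[0,0,0],[0,-0.12,0],3]]' >/dev/null
python3 -m jog '[[[0,0,0],[0,-0.12,0],3],[[0,0,0],[0,-0.12,0],3],[[0,0,0],[0,-0.12,0],3],[[0,0,0],[0,-0.12,0],3],[[0,0,0],[0,-0.12,0],3],[[0,0,0],[0,-0.12,0],3],[[0,0,0],[0,-0.12,0],3],[[0,0,0],[0,-0.12,0],3],[[0,0,0],[0,0,0],3]]' >/dev/null
python3 -c "
from h import *
st(); plan(cad(0,-.05,.33),ex); c=cam('wrist','w12.png')
P=cloud(c); o=ctrl.get_obs();R=Ro.from_quat(o['eef_rot'],scalar_first=True).as_matrix()
L=(P-o['eef_pos'])@R*1e3  # tool frame mm
m=(np.abs(L[...,0])<30)&(L[...,1]>-40)&(L[...,1]<40)&(np.abs(L[...,2])<180)
ys,xs=np.nonzero(m)
for z0 in range(-60,100,10):
  k=m&(np.abs(L[...,2]-z0)<5)
  if k.sum()>5: print(z0,k.sum(),L[k].min(0).round(),np.median(L[k],0).round(),L[k].max(0).round())
"
```

```text
t 27.3667 q [-0.5   0.19  1.4   0.    1.54 -0.75] p [ 0.5793 -0.1835  0.3287] F [-0.6  0.3 -0.7] op 3.84
[[ 0.97   0.007 -0.245]
 [ 0.245  0.001  0.97 ]
 [ 0.007 -1.    -0.001]]
t27.4 shift cm [ 8.17 -0.1  32.91] rows 9.0
  turn [0.001 0.048 0.007]
  turn [ 1.100e-02 -3.093e+00 -1.000e-03]
-60 272 [-11.   7. -65.] [ -2.  10. -60.] [  7.  16. -55.]
-50 309 [-12.   5. -55.] [ -2.   7. -50.] [  8.  14. -45.]
-40 355 [-13.   2. -45.] [ -2.   5. -39.] [ 10.  12. -35.]
-30 513 [-17.   0. -35.] [ -1.   3. -29.] [ 15.   8. -25.]
-20 722 [-19.  -2. -25.] [ -1.   1. -20.] [ 16.   8. -15.]
-10 1300 [-22. -40. -15.] [-0. -4. -9.] [21. -0. -5.]
0 1705 [-22. -40.  -5.] [-1. -6.  0.] [20. -2.  5.]
10 3084 [-30. -40.   5.] [ 0. -9. 10.] [30.  8. 15.]
20 1249 [-19.  -9.  15.] [ 0. -5. 20.] [20.  2. 25.]
30 1468 [-20. -10.  25.] [ 0. -7. 30.] [22.  0. 35.]
40 1714 [-20. -12.  35.] [ 1. -9. 40.] [24. -1. 45.]
50 2007 [-21. -14.  45.] [  2. -10.  50.] [25. -0. 55.]
60 232 [-21. -13.  55.] [-2. -5. 56.] [25. -1. 58.]
```

View pics/w12.png

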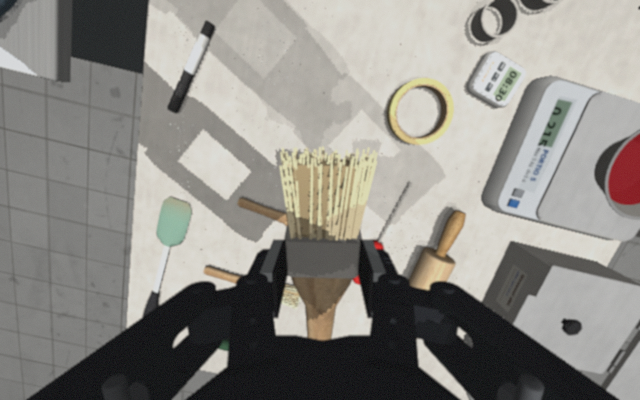

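The brush is held at the ferrule, bristles toward tool +z, with the upper face about 5 mm behind the TCP. Next I pitch it upright.

```bash
python3 -m jog '[[[2,0,2],[0.12,0,0],3],[[2,0,2],[0.12,0,0],3],[[2,0,2],[0.12,0,0],3],[[2,0,2],[0.12,0,0],3],[[0,0,0],[0.12,0,0],3],[[0,0,0],[0.12,0,0],3]]'
python3 -c "
from h import *
st(); plan(cad(0,-.05,.33),ex,np.cos(.2)*ey-[0,0,np.sin(.2)])
"
```

```text
time_s: 27.92
eef_pos: [0.6406, -0.0807, 0.351]
eef_rot: [0.909, -0.401, -0.047, 0.103]
wrist_force: [-0.6, 0.7, -0.7]
opening: 0.453
t 27.9167 q [-0.56  0.54  1.06  0.57  2.04 -0.66] p [ 0.6406 -0.0807  0.351 ] F [-0.6  0.7 -0.7] op 3.87
[[ 0.974 -0.149 -0.168]
 [ 0.224  0.658  0.719]
 [ 0.003 -0.738  0.675]]
t27.9 shift cm [-0.81 18.04 16.62] rows 5.0
  turn [ 0.63   0.016 -0.023]
  turn [-0.035 -2.971 -0.969]
```

```bash
python3 -m jog '[[[0,2.5,2.8],[0,0,0],3],[[0,2.5,2.8],[0,0,0],3],[[0,2.5,2.8],[0,0,0],3],[[0,2.5,2.8],[0,0,0],3],[[0,2.5,2.8],[0,0,0],3],[[0,0,0],[0.12,0,0],3],[[0,0,0],[0.12,0,0],3],[[0,0,0],[0.12,0,0],3],[[0,0,0],[0.12,0,0],3],[[0,0,0],[0.12,0,0],3]]'
python3 -c "
from h import *
st(); plan(cad(0,.063,.30),ex,np.cos(.2)*ey-[0,0,np.sin(.2)])
"
```

```text
time_s: 28.75
eef_pos: [0.6007, 0.1086, 0.3441]
eef_rot: [0.99, -0.098, 0.013, 0.1]
wrist_force: [1.0, 0.7, -0.8]
opening: 0.451
t 28.75 q [-0.46  0.58  1.38  1.09  2.08 -0.54] p [0.6007 0.1086 0.3441] F [ 1.   0.7 -0.8] op 3.85
[[ 0.98  -0.2    0.006]
 [ 0.195  0.961  0.196]
 [-0.045 -0.191  0.981]]
t28.8 shift cm [-1.15 16.91 -1.26] rows 5.0
  turn [-0.008 -0.045 -0.007]
  turn [ 0.01   3.097 -0.012]
```

```bash
python3 -m jog '[[[-0.3,3.5,0],[0,-0.045,0],3],[[-0.3,3.5,0],[0,0,0],3],[[-0.3,3.5,0],[0,0,0],3],[[-0.2,3.5,0],[0,0,0],3],[[0,2.8,0],[0,0,0],3],[[0,0,0],[0,0,0],3]]'
python3 -c "
from h import *
st(); plan(cad(0,.063,.25),ex,np.cos(.2)*ey-[0,0,np.sin(.2)])
s=cam('side','s1.png');P=cloud(s)
g=ctrl.get_obs()['eef_pos'];print(proj(s,[g,g-[0,0,.122]]))
d=P-g; m=(np.abs(d[...,0])<.06)&(np.abs(d[...,1])<.06)&(d[...,2]<-.025)&(d[...,2]>-.14)
for a,b in((-.05,-.03),(-.07,-.05),(-.09,-.07),(-.11,-.09),(-.13,-.11)):
  k=m&(d[...,2]>a)&(d[...,2]<=b)
  if k.sum()>3:
    q=P[k]-np.r_[C,0];print(a,k.sum(),'ex',np.median(q@ex).round(4),'ey',np.median(q@ey).round(4),'zmin',q[:,2].min().round(3))
cv2.imwrite('pics/s1c.png',cv2.resize(s['frame'][130:310,210:400,::-1],(633,600)))
"
```

```text
time_s: 29.25
eef_pos: [0.5553, 0.2694, 0.2998]
eef_rot: [0.991, -0.09, 0.016, 0.096]
wrist_force: [0.2, -0.2, -0.4]
opening: 0.451
t 29.25 q [-0.25  0.51  1.61  1.17  1.85 -0.6 ] p [0.5553 0.2694 0.2998] F [ 0.2 -0.2 -0.4] op 3.85
[[ 0.981 -0.194  0.015]
 [ 0.188  0.965  0.181]
 [-0.05  -0.175  0.983]]
t29.2 shift cm [ 0.21  0.57 -4.95] rows 2.0
  turn [-0.024 -0.051  0.   ]
  turn [-1.000e-03  3.091e+00 -3.700e-02]
[[287.21288157 164.00634267]
 [289.69979254 210.65833903]]
-0.05 73 ex -0.0049 ey 0.0772 zmin 0.25
-0.07 59 ex -0.0067 ey 0.0771 zmin 0.231
-0.09 53 ex -0.0082 ey 0.0774 zmin 0.211
-0.11 54 ex -0.0095 ey 0.0777 zmin 0.19
-0.13 42 ex -0.0112 ey 0.0787 zmin 0.174
```

View pics/s1c.png

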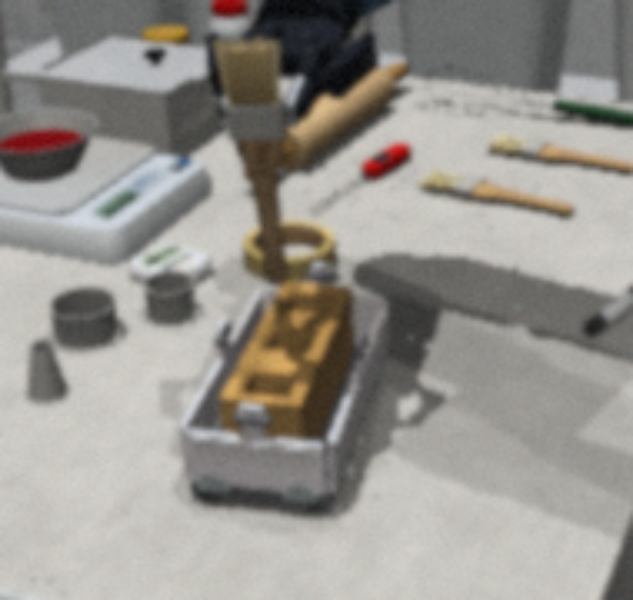

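The held brush is upright above socket 3, with the butt at (289,211) in the full side view and a slight 3° lean to correct.

```bash
python3 -m jog '[[[0.3,0.3,-2],[-0.02,-0.05,0],3],[[0,0.4,-2.5],[0,0,0],3],[[0,0.4,-2.5],[0,0,0],3],[[0,0,0],[0,0,0],3]]'
python3 -c "
from h import *
T=np.cos(.2)*ey-[0,0,np.sin(.2)]
plan(cad(0,.064,.15),ex,T)
s=cam('side');P=cloud(s)
g=ctrl.get_obs()['eef_pos']
d=P-g; m=(np.abs(d[...,0])<.06)&(np.abs(d[...,1])<.06)&(d[...,2]<-.025)&(d[...,2]>-.14)
for a,b in((-.05,-.03),(-.07,-.05),(-.09,-.07),(-.11,-.09),(-.13,-.11)):
  k=m&(d[...,2]>a)&(d[...,2]<=b)
  if k.sum()>3:
    q=P[k]-np.r_[C,0];print(a,k.sum(),'ex',np.median(q@ex).round(4),'ey',np.median(q@ey).round(4),'zmin',q[:,2].min().round(3))
"
```

```text
time_s: 29.63
eef_pos: [0.5608, 0.2639, 0.2295]
eef_rot: [0.99, -0.1, -0.009, 0.098]
wrist_force: [-0.1, -0.3, -1.1]
opening: 0.449
t29.6 shift cm [-0.46  2.03 -7.7 ] rows 2.0
  turn [ 0.002 -0.002  0.002]
  turn [-3.00e-03  3.14e+00  3.00e-03]
-0.05 69 ex 0.0026 ey 0.0693 zmin 0.182
-0.07 48 ex 0.0012 ey 0.069 zmin 0.164
-0.09 48 ex 0.0002 ey 0.0688 zmin 0.143
-0.11 44 ex -0.0004 ey 0.0686 zmin 0.123
-0.13 43 ex -0.0005 ey 0.0684 zmin 0.102
```

```bash
python3 -m jog '[[[-0.2,1.2,-0.8],[0,0,0],3],[[0,0.4,-1.5],[0,0,0],3],[[0,0.3,-1.5],[0,0,0],3],[[0,0.3,-1.5],[0,0,0],3],[[0,0.2,-1],[0,0,0],3],[[0,0.2,-1],[0,0,0],3],[[0,0,0],[0,0,0],3]]'
python3 -c "
from h import *
T=np.cos(.2)*ey-[0,0,np.sin(.2)]
plan(cad(0,.066,.150),ex,T)"
```

```text
time_s: 30.27
eef_pos: [0.561, 0.2734, 0.1555]
eef_rot: [0.99, -0.101, -0.013, 0.096]
wrist_force: [0.3, 0.7, -1.7]
opening: 0.453
t30.3 shift cm [-0.68 -0.17 -0.6 ] rows 1.0
  turn [0.004 0.006 0.006]
  turn [ 0.01  -3.136 -0.007]
```

```bash
python3 -m jog '[[[-0.5,-0.1,-0.4],[0,0,0],3],[[0,0,0],[0,0,0],3],[[0,0,0],[0,0,0],6],[[0,0,0],[0,0,0],6],[[0,0,0],[0,0,0],6],[[0,0,0],[0,0,0],6],[[0,-2,0],[0,0,0],6],[[0,-4,0],[0,0,0],6],[[0,-4,0],[0,0,0],6],[[0,0,4],[0,0,0],6],[[0,0,4],[0,0,0],6],[[0,0,0],[0,0,0],6]]'
cat > chk.py <<'E'
from m import *
s=cam('side');P=cloud(s);q=P-np.r_[C,0];X=q@ex;Y=q@ey;Z=P[...,2]
for sy in(.066,0,-.066):
    for a in(.09,.105,.12,.135,.15,.165,.18,.195,.21):
        k=(np.abs(X)<.05)&(np.abs(Y-sy)<.033)&(Z>a)&(Z<=a+.015)
        if k.sum()>5: print('socket y',sy,'z',a,k.sum(),'ex',np.median(X[k]).round(4),'ey',np.median(Y[k]).round(4),'zmax',Z[k].max().round(3))
c=cam('top')
for s,mu,d,a,b in brushes(c):
    G=mu+d*((a+b)/2-.0355-.034); print(s,'G',G.round(4),'d',d.round(3),'len',round(b-a,3))
E
python3 chk.py; python3 -c "
from h import *
st()"
```

```text
time_s: 31.27
eef_pos: [0.572, 0.1865, 0.252]
eef_rot: [0.99, -0.099, -0.01, 0.096]
wrist_force: [1.3, -0.2, -0.4]
opening: 0.704
socket y 0.066 z 0.09 38 ex -0.0023 ey 0.0763 zmax 0.105
socket y 0.066 z 0.105 45 ex -0.0033 ey 0.0766 zmax 0.119
socket y 0.066 z 0.12 67 ex -0.002 ey 0.0773 zmax 0.135
socket y 0.066 z 0.135 86 ex -0.0035 ey 0.0791 zmax 0.15
socket y 0.066 z 0.15 98 ex -0.0031 ey 0.0781 zmax 0.165
socket y 0.066 z 0.165 86 ex -0.0009 ey 0.0774 zmax 0.18
socket y 0.066 z 0.18 91 ex -0.002 ey 0.0779 zmax 0.195
socket y 0.066 z 0.195 81 ex -0.0006 ey 0.0744 zmax 0.205
[400, 208, 10, 35, 149] G [ 0.5839 -0.2968] d [-0.992  0.129] len 0.107
[446, 221, 9, 36, 147] G [ 0.5456 -0.4349] d [-0.995  0.097] len 0.108
t 31.3667 q [-0.37  0.62  1.55  1.06  1.9  -0.74] p [0.5705 0.1868 0.2474] F [ 0.2  0.4 -0. ] op 5.96
[[ 0.981 -0.19  -0.034]
 [ 0.193  0.962  0.195]
 [-0.004 -0.198  0.98 ]]
```

Brush 1 stands vertical in socket 3, its top at z ≈ 0.205, as expected for a seated butt. Back for the middle brush.

```bash
python3 -m jog '[[[0,-4,1],[0,0,0],8.5],[[0,-4,1],[0,0,0],8.5],[[0,-4,0],[-0.12,0,0],8.5],[[0,-3,-2],[-0.12,0,0],8.5],[[0,-3,-2],[-0.12,0,0],8.5],[[0,-2,-2],[-0.12,0,0],8.5],[[0,-2,-3],[-0.12,0,0],8.5],[[0,0,-4],[-0.12,0,0],8.5],[[0,0,-4],[-0.12,0,0],8.5],[[0,0,-4],[-0.12,0,0],8.5],[[0,0,-4],[-0.12,0,0],8.5],[[0,0,-4],[-0.12,0,0],8.5]]'
python3 -c "
from h import *
st();G=np.array([.5839,-.2968]);d=np.array([-.992,.129]);pick(G,d);plan(np.r_[G,.2]-np.r_[.07*-d,0])"
```

```text
time_s: 32.37
eef_pos: [0.6481, -0.2357, 0.1491]
eef_rot: [0.75, -0.654, -0.059, 0.086]
wrist_force: [-0.3, 0.4, -0.5]
opening: 0.992
t 32.3667 q [-0.56  0.57  1.27  0.08  1.42 -0.78] p [ 0.6481 -0.2357  0.1491] F [-0.3  0.4 -0.5] op 8.47
[[ 0.978 -0.051 -0.201]
 [ 0.206  0.131  0.97 ]
 [-0.023 -0.99   0.138]]
turn to vertical [-0.072  1.902 -0.148]  turn to tilted [-0.207  1.912  0.043]
t32.4 shift cm [-14.27  -5.04  -1.66] rows 4.0
```

```bash
python3 -m jog '[[[-3.5,-2.5,-0.4],[-0.12,0,0.02],8.5],[[-3.5,-2.5,-0.4],[0,0,0],8.5],[[-3.5,0,-0.4],[0,0.12,0],8.5],[[-3,0,-2],[0,0.12,0],8.5],[[0,0,0],[0,0.12,0],8.5],[[0,0,0],[0,0.12,0],8.5],[[0,0,0],[0,0.12,0],8.5],[[0,0,0],[0,0.12,0],8.5],[[0,0,0],[0,0.12,0],8.5],[[0,0,0],[0,0.12,0],8.5]]' >/dev/null
python3 -m jog '[[[0,0,0],[0,0.12,0],8.5],[[0,0,0],[0,0.12,0],8.5],[[0,0,0],[0,0.12,0],8.5],[[0,0,0],[0,0.12,0],8.5],[[0,0,0],[0,0.12,0],8.5],[[0,0,0],[0,0.12,0],8.5],[[0,0,0],[0,0.12,0],8.5],[[0,0,0],[0,0.12,0],8.5],[[0,0,0],[0,0,0],8.5]]' >/dev/null
cat > wb.py <<'E'
from h import *
import sys
# wrist-camera brush: wood + bristle via height above table & colour; nearest to expected G
def wb(G,d,half=.035):
    st();c=cam('wrist');hsv=cv2.cvtColor(c['frame'],cv2.COLOR_RGB2HSV)
    h,w=hsv.shape[:2];u,v=np.meshgrid(np.arange(w),np.arange(h));Q=onplane(c,np.c_[u.ravel(),v.ravel()],.012).reshape(h,w,3)[...,:2]
    r=Q-G; a=r@d; n=r@np.array([-d[1],d[0]])
    P=cloud(c)
    m=(hsv[...,0]>5)&(hsv[...,0]<24)&(hsv[...,1]>90)&(np.abs(n)<half)&(a>-.02)&(a<.15)&(P[...,2]<.035)&(P[...,2]>-.01)
    k=Q[m];mu=k.mean(0);_,V=np.linalg.eigh(np.cov((k-mu).T));e=V[:,1]*np.sign(V[:,1]@d);t=(k-mu)@e
    lo,hi=np.percentile(t,[0.5,99.5]);g=mu+e*((lo+hi)/2-.0355-.034)
    print('n',m.sum(),'len',(hi-lo).round(4),'G',g.round(4),'d',e.round(3))
    f=proj(c,np.r_[g,.017])[0].astype(int);print('ferrule px',f,'hsv',hsv[f[1],f[0]] if 0<=f[1]<h else None)
    pick(g,e);plan(np.r_[g,.06]);return g,e
if __name__=='__main__':
    a=list(map(float,sys.argv[1:]));wb(np.array(a[:2]),np.array(a[2:4]))
E
python3 wb.py .5839 -.2968 -.992 .129
```

```text
t 33.95 q [-0.7   0.34  1.57 -0.04  1.34  1.09] p [ 0.5019 -0.2862  0.1571] F [-0.2 -0.8 -0.4] op 8.5
[[-0.206 -0.112  0.972]
 [-0.979  0.038 -0.203]
 [-0.014 -0.993 -0.117]]
n 1167 len 0.109 G [ 0.5845 -0.2953] d [-0.994  0.107]
ferrule px [314  86] hsv [ 18  15 170]
turn to vertical [ 0.117 -0.093 -0.021]  turn to tilted [-0.083 -0.091 -0.03 ]
t34.0 shift cm [-0.6   8.65  9.37] rows 3.0
```

```bash
python3 -m jog '[[[0,2,3],[-0.08,-0.09,-0.02],8.5],[[0,2,3],[0,0,0],8.5],[[0,1.5,2.5],[0,0,0],8.5],[[0,0,0],[0,0,0],8.5]]' >/dev/null
python3 wb.py .5845 -.2953 -.994 .107; python3 -c "
from h import *
plan([.5845,-.2953,.006])"
```

```text
t 34.3333 q [-0.61  0.61  1.35 -0.09  1.37  1.07] p [ 0.573  -0.2928  0.084 ] F [-0.8  0.9 -1.1] op 8.49
[[-0.087 -0.202  0.976]
 [-0.996  0.033 -0.082]
 [-0.015 -0.979 -0.204]]
n 1104 len 0.1062 G [ 0.5833 -0.295 ] d [-0.995  0.105]
ferrule px [324 184] hsv [ 20  14 108]
turn to vertical [ 0.206  0.019 -0.013]  turn to tilted [ 0.006  0.02  -0.011]
t34.4 shift cm [0.14 2.28 1.64] rows 1.0
t34.4 shift cm [0.24 7.54 2.87] rows 2.0
```

```bash
python3 -m jog '[[[0.2,2.5,1.5],[0,0.02,-0.01],8.5],[[0,2.5,1.3],[0,0,0],8.5],[[0,1.6,0],[0,0,0],8.5],[[0,0.7,0],[0,0,0],8.5],[[0,0,0],[0,0,0],8.5]]'
python3 -c "
from h import *
plan([.584,-.295,.006])"
```

```text
time_s: 34.8
eef_pos: [0.5848, -0.2971, 0.0098]
eef_rot: [0.426, -0.523, 0.572, -0.467]
wrist_force: [-0.9, -0.2, -0.0]
opening: 0.996
t34.8 shift cm [-0.2   0.4  -0.02] rows 1.0
```

```bash
python3 -m jog '[[[-0.2,0.6,0.1],[0,0,0],8.5],[[0,0.2,0],[0,0,0],3],[[0,0,0],[0,0,0],3],[[0,0,0],[0,0,0],3],[[0,0,0],[0,0,0],3],[[0,0,0],[0,0,0],3],[[0,0,0],[0,0,0],3],[[0,0,0],[0,0,0],3],[[0,0,0],[0,0,0],3]]'
python3 -m jog '[[[0,-2,0],[0,0,0],3],[[0,-3,0],[0,0,0],3],[[0,-4,0],[0,0,0],3],[[0,-4,0],[0,0,0],3],[[0,-4,0],[0,0,0],3],[[0,-4,0],[0,0,0],3],[[0,-4,0],[0,0,0],3],[[0,-3,0],[0.1,0,0],3],[[0,-3,0],[0.1,0,0],3]]'
python3 -c "
from h import *
st(); plan(cad(0,-.05,.33),ex)"
```

```text
time_s: 35.55
eef_pos: [0.5871, -0.298, 0.01]
eef_rot: [0.428, -0.522, 0.568, -0.47]
wrist_force: [0.8, 0.1, -0.1]
opening: 0.459
time_s: 36.3
eef_pos: [0.6432, -0.2985, 0.3086]
eef_rot: [0.477, -0.479, 0.528, -0.514]
wrist_force: [0.6, -0.4, -0.5]
opening: 0.459
t 36.3 q [-0.6   0.45  1.11  0.    1.6   1.06] p [ 0.6432 -0.2985  0.3086] F [ 0.6 -0.4 -0.5] op 3.92
[[-0.087 -0.016  0.996]
 [-0.996  0.012 -0.086]
 [-0.011 -1.    -0.017]]
t36.3 shift cm [-44.69  -1.48 -10.47] rows 11.0
  turn [ 0.002 -1.856 -0.024]
  turn [0.022 1.285 0.002]
```

```bash
python3 -m jog '[[[-3,-0.5,-1.5],[0,0,0],3],[[-3,-0.5,-1.5],[0,0,0],3],[[-3,0,-1.5],[0,0,0],3],[[0,0,0],[0,-0.12,0],3],[[0,0,0],[0,-0.12,0],3],[[0,0,0],[0,-0.12,0],3],[[0,0,0],[0,-0.12,0],3],[[0,0,0],[0,-0.12,0],3],[[0,0,0],[0,-0.12,0],3],[[0,0,0],[0,-0.12,0],3],[[0,0,0],[0,-0.12,0],3]]' >/dev/null
python3 -m jog '[[[0,0,0],[0,-0.12,0],3],[[0,0,0],[0,-0.12,0],3],[[0,0,0],[0,-0.12,0],3],[[0,0,0],[0,-0.12,0],3],[[0,0,0],[0,-0.12,0],3],[[0,0,0],[0,-0.12,0],3],[[0,0,0],[0,-0.12,0],3],[[0,0,0],[0,0,0],3]]' >/dev/null
cat > held.py <<'E'
from h import *
st(); plan(cad(0,-.05,.33),ex); c=cam('wrist')
P=cloud(c); o=ctrl.get_obs();R=Ro.from_quat(o['eef_rot'],scalar_first=True).as_matrix()
L=(P-o['eef_pos'])@R*1e3
m=(np.abs(L[...,0])<30)&(L[...,1]>-40)&(L[...,1]<40)&(np.abs(L[...,2])<180)
for z0 in range(-60,100,20):
  k=m&(np.abs(L[...,2]-z0)<5)
  if k.sum()>5: print(z0,k.sum(),L[k].min(0).round(),np.median(L[k],0).round(),L[k].max(0).round())
k=m&(L[...,2]>30);print('bristle end',np.percentile(L[k][:,2],99.5) if k.any() else None)
E
python3 held.py
```

```text
t 37.8833 q [-0.51  0.26  1.32  0.    1.57 -0.72] p [ 0.6031 -0.2012  0.3318] F [ 0.9 -0.1 -0.3] op 3.94
[[ 0.978  0.001 -0.21 ]
 [ 0.21   0.004  0.978]
 [ 0.002 -1.     0.003]]
t37.9 shift cm [ 5.03  0.31 35.41] rows 9.0
  turn [-0.003  0.013  0.002]
  turn [ 3.000e-03 -3.129e+00  5.000e-03]
-60 241 [-12.   3. -65.] [ -2.   5. -59.] [  6.  12. -55.]
-40 365 [-14.  -2. -45.] [ -2.   1. -39.] [ 11.   6. -35.]
-20 697 [-19.  -8. -25.] [ -1.  -4. -21.] [ 19.   3. -15.]
0 1735 [-22. -40.  -5.] [ -1. -10.   0.] [21. -7.  5.]
20 1327 [-18. -13.  15.] [  0. -10.  20.] [21. -2. 25.]
40 1839 [-20. -17.  35.] [  2. -14.  40.] [25. -6. 45.]
60 54 [-20. -15.  55.] [-4. -9. 55.] [22. -6. 56.]
bristle end 55.52518319146705
```

```bash
python3 -m jog '[[[1,0,3],[0.12,0,0],3],[[1,0,3],[0.12,0,0],3],[[1,0,3],[0.12,0,0],3],[[1,0,2],[0.12,0,0],3],[[0,1.5,2],[0.12,0,0],3],[[0,1.5,2],[0.12,0,0],3],[[0,2,2],[0.12,0,0],3],[[0,2,1.5],[0.12,0,0],3],[[0,2,1],[0.12,0,0],3],[[0,2,0],[0.12,0,0],3],[[0,2,0],[0.12,0,0],3]]' >/dev/null
cat > pl.py <<'E'
from h import *
import sys
y=float(sys.argv[1]);z=float(sys.argv[2])
st(); plan(cad(0,y,z),ex,np.cos(.2)*ey-[0,0,np.sin(.2)])
s=cam('side');P=cloud(s)
g=ctrl.get_obs()['eef_pos']
d=P-g; m=(np.abs(d[...,0])<.06)&(np.abs(d[...,1])<.04)&(d[...,2]<-.025)&(d[...,2]>-.14)
for a,b in((-.06,-.03),(-.09,-.06),(-.12,-.09),(-.14,-.12)):
  k=m&(d[...,2]>a)&(d[...,2]<=b)
  if k.sum()>3:
    q=P[k]-np.r_[C,0];print(a,k.sum(),'ex',np.median(q@ex).round(4),'ey',np.median(q@ey).round(4),'zmin',q[:,2].min().round(3))
E
python3 pl.py 0 .24
```

```text
t 38.85 q [-0.51  0.57  1.4   1.05  2.08 -0.6 ] p [0.5947 0.078  0.3374] F [-0.   0.8 -2. ] op 3.91
[[ 0.986 -0.168 -0.022]
 [ 0.169  0.964  0.206]
 [-0.013 -0.207  0.978]]
t38.9 shift cm [-0.37 14.67 -6.86] rows 4.0
  turn [ 0.008 -0.019  0.026]
  turn [-0.041  3.122  0.013]
-0.06 71 ex -0.0035 ey -0.1241 zmin 0.272
-0.09 60 ex -0.0054 ey -0.1252 zmin 0.242
-0.12 61 ex -0.007 ey -0.1246 zmin 0.212
-0.14 4 ex -0.0083 ey -0.1256 zmin 0.208
```

```bash
python3 -m jog '[[[-0.1,3.7,0],[0.008,-0.02,0.026],3],[[-0.1,3.7,0],[0,0,0],3],[[0,3.7,-0.5],[0,0,0],3],[[0,2.5,-1.5],[0,0,0],3],[[0,0.8,-2.5],[0,0,0],3],[[0,0,0],[0,0,0],3]]' >/dev/null
python3 pl.py 0 .15
```

```text
t 39.4 q [-0.33  0.59  1.58  1.08  1.88 -0.69] p [0.5626 0.2134 0.2545] F [-0.2 -0.4 -0.8] op 3.95
[[ 0.98  -0.199 -0.006]
 [ 0.196  0.96   0.201]
 [-0.034 -0.198  0.98 ]]
t39.4 shift cm [  0.71   1.12 -10.42] rows 3.0
  turn [-0.    -0.034 -0.005]
  turn [ 8.000e-03  3.108e+00 -1.000e-03]
-0.06 90 ex -0.0087 ey 0.0153 zmin 0.198
-0.09 63 ex -0.0116 ey 0.0151 zmin 0.168
-0.12 56 ex -0.0151 ey 0.0151 zmin 0.138
-0.14 20 ex -0.0146 ey 0.015 zmin 0.126
```

```bash
python3 -m jog '[[[0.8,0.3,-1.5],[0,-0.034,0],3],[[0,0.3,-1.2],[0,0,0],3],[[0,0,0],[0,0,0],3]]' >/dev/null
python3 pl.py .003 .152
```

```text
t 39.7 q [-0.33  0.64  1.55  1.08  1.86 -0.75] p [0.5742 0.2124 0.2334] F [-1.   0.6 -1.1] op 3.89
[[ 0.979 -0.196 -0.047]
 [ 0.202  0.959  0.198]
 [ 0.007 -0.204  0.979]]
t39.7 shift cm [-0.82  1.32 -8.04] rows 2.0
  turn [ 0.005  0.007 -0.003]
  turn [-0.004 -3.134 -0.008]
-0.06 85 ex 0.0051 ey 0.0113 zmin 0.175
-0.14 4 ex 0.0565 ey 0.0068 zmin 0.095
```

```bash
python3 -m jog '[[[-0.6,0,0],[0,0.007,0],3],[[0,0.3,-1.5],[0,0,0],3],[[0,0.3,-1.5],[0,0,0],3],[[0,0.2,-1.5],[0,0,0],3],[[0,0.2,-1.5],[0,0,0],3],[[0,0.1,-1],[0,0,0],3],[[0,0.1,-0.8],[0,0,0],3],[[0,0,0],[0,0,0],3]]'
python3 pl.py .003 .150
```

```text
time_s: 40.42
eef_pos: [0.5708, 0.2029, 0.1519]
eef_rot: [0.99, -0.104, -0.011, 0.098]
wrist_force: [-0.1, -0.7, -0.6]
opening: 0.461
t 40.4167 q [-0.35  0.77  1.54  1.04  1.81 -0.86] p [0.5708 0.2029 0.1519] F [-0.1 -0.7 -0.6] op 3.94
[[ 0.981 -0.191 -0.043]
 [ 0.196  0.959  0.203]
 [ 0.002 -0.208  0.978]]
t40.4 shift cm [-0.24  0.54 -0.07] rows 1.0
  turn [0.009 0.002 0.002]
  turn [ 0.004 -3.14  -0.014]
-0.06 35 ex -0.0079 ey 0.0012 zmin 0.093
-0.09 294 ex -0.0162 ey 0.0021 zmin 0.063
-0.12 137 ex -0.0294 ey -0.0019 zmin 0.033
-0.14 82 ex -0.0308 ey 0.0022 zmin 0.016
```

No contact force and at depth. Release and retreat as before.

```bash
python3 -m jog '[[[-0.2,0.3,0],[0,0,0],3],[[0,0,0],[0,0,0],3],[[0,0,0],[0,0,0],6],[[0,0,0],[0,0,0],6],[[0,0,0],[0,0,0],6],[[0,0,0],[0,0,0],6],[[0,-2,0],[0,0,0],6],[[0,-4,0],[0,0,0],6],[[0,-4,0],[0,0,0],6],[[0,0,4],[0,0,0],6],[[0,0,4],[0,0,0],6],[[0,0,0],[0,0,0],6]]'
python3 chk.py
```

```text
time_s: 41.47
eef_pos: [0.5839, 0.1231, 0.2523]
eef_rot: [0.99, -0.1, -0.008, 0.099]
wrist_force: [0.0, 0.2, 0.6]
opening: 0.696
socket y 0.066 z 0.09 38 ex -0.0039 ey 0.0743 zmax 0.105
socket y 0.066 z 0.105 46 ex -0.0029 ey 0.0749 zmax 0.119
socket y 0.066 z 0.12 62 ex -0.0032 ey 0.075 zmax 0.135
socket y 0.066 z 0.135 97 ex -0.0042 ey 0.0763 zmax 0.15
socket y 0.066 z 0.15 95 ex -0.0046 ey 0.0754 zmax 0.165
socket y 0.066 z 0.165 86 ex -0.0024 ey 0.0743 zmax 0.18
socket y 0.066 z 0.18 92 ex -0.002 ey 0.0742 zmax 0.195
socket y 0.066 z 0.195 78 ex -0.0029 ey 0.0716 zmax 0.206
socket y 0 z 0.12 6 ex -0.0052 ey 0.0026 zmax 0.134
socket y 0 z 0.135 10 ex -0.0065 ey -0.0011 zmax 0.149
socket y 0 z 0.15 7 ex -0.004 ey -0.0018 zmax 0.164
socket y 0 z 0.165 51 ex 0.0175 ey -0.0001 zmax 0.179
socket y 0 z 0.18 84 ex 0.0209 ey 0.0004 zmax 0.195
socket y 0 z 0.195 52 ex 0.0164 ey -0.002 zmax 0.204
[446, 222, 9, 35, 146] G [ 0.5452 -0.435 ] d [-0.995  0.099] len 0.107
```

Brush 2 is seated too, with its top at z ≈ 0.204. Third brush next.

```bash
python3 -m jog '[[[0,-4,1],[0,0,0],8.5],[[0,-4,1],[0,0,0],8.5],[[0,-4,0],[-0.12,0,0],8.5],[[0,-3,-2],[-0.12,0,0],8.5],[[0,-3,-1],[-0.12,0,0],8.5],[[0,-2,-1],[-0.12,0,0],8.5],[[0,-2,-2],[-0.12,0,0],8.5],[[0,-1,-3],[-0.12,0,0],8.5],[[0,-1,-4],[-0.12,0,0],8.5],[[0,-1,-4],[-0.12,0,0],8.5],[[0,-1,-4],[-0.12,0,0],8.5],[[0,-1,-4],[-0.12,0,0],8.5]]'
python3 -c "
from h import *
st();G=np.array([.5452,-.435]);d=np.array([-.995,.099]);pick(G,d);plan(np.r_[G+.07*d,.19])"
```

```text
time_s: 42.57
eef_pos: [0.6622, -0.2946, 0.2242]
eef_rot: [0.75, -0.653, -0.056, 0.09]
wrist_force: [0.3, 0.7, -0.7]
opening: 0.998
t 42.5667 q [-0.61  0.6   1.07  0.07  1.6  -0.82] p [ 0.6622 -0.2946  0.2242] F [ 0.3  0.7 -0.7] op 8.52
[[ 0.977 -0.062 -0.202]
 [ 0.209  0.131  0.969]
 [-0.033 -0.99   0.14 ]]
turn to vertical [-0.065  1.875 -0.155]  turn to tilted [-0.202  1.885  0.033]
t42.6 shift cm [-20.92   2.79  -9.64] rows 6.0
```

```bash
python3 -m jog '[[[-3.5,0,-1.5],[-0.12,0,0.03],8.5],[[-3.5,0.3,-1.5],[0,0,0],8.5],[[-3.5,0.3,-1.5],[0,0,0],8.5],[[-3.5,0.3,-1.5],[0,0,0],8.5],[[-3.5,0.3,-1.5],[0,0,0],8.5],[[-3.5,0.3,-1.5],[0,0,0],8.5],[[0,0,0],[0,0.12,0],8.5],[[0,0,0],[0,0.12,0],8.5],[[0,0,0],[0,0.12,0],8.5],[[0,0,0],[0,0.12,0],8.5],[[0,0,0],[0,0.12,0],8.5],[[0,0,0],[0,0.12,0],8.5]]' >/dev/null
python3 -m jog '[[[0,0,0],[0,0.12,0],8.5],[[0,0,0],[0,0.12,0],8.5],[[0,0,0],[0,0.12,0],8.5],[[0,0,0],[0,0.12,0],8.5],[[0,0,0],[0,0.12,0],8.5],[[0,0,0],[0,0.12,0],8.5],[[0,0,0],[0,0.12,0],8.5],[[0,0,0],[0,0.12,0],8.5],[[0,0,0],[0,0.12,0],8.5],[[0,0,0],[0,0,0],8.5]]' >/dev/null
python3 wb.py .5452 -.435 -.995 .099
```

```text
t 44.4 q [-0.9   0.4   1.44 -0.06  1.4   0.75] p [ 0.4573 -0.4229  0.181 ] F [-0.5  0.8  0.1] op 8.49
[[-0.074 -0.108  0.991]
 [-0.997  0.033 -0.071]
 [-0.026 -0.994 -0.11 ]]
n 1035 len 0.1091 G [ 0.5467 -0.4326] d [-0.998  0.059]
ferrule px [329  78] hsv [ 24  14 183]
turn to vertical [ 0.11  -0.007 -0.027]  turn to tilted [-0.09  -0.005 -0.028]
t44.5 shift cm [ 0.7  11.   10.26] rows 3.0
```

```bash
python3 -m jog '[[[0.3,2.5,3],[-0.09,0,-0.02],8.5],[[0.3,2.5,3],[0,0,0],8.5],[[0,2.5,2.8],[0,0,0],8.5],[[0,0,0],[0,0,0],8.5]]' >/dev/null
python3 wb.py .5467 -.4326 -.997 .078; python3 -c "
from h import *
plan([.546,-.433,.006])"
```

```text
t 44.7833 q [-0.79  0.68  1.24 -0.13  1.38  0.86] p [ 0.5297 -0.4314  0.0874] F [-0.4  1.3 -3.2] op 8.53
[[-0.049 -0.205  0.978]
 [-0.999  0.02  -0.046]
 [-0.01  -0.979 -0.205]]
n 1150 len 0.1055 G [ 0.5447 -0.4325] d [-0.998  0.058]
ferrule px [322 176] hsv [ 20  20 113]
turn to vertical [ 0.206  0.009 -0.007]  turn to tilted [ 0.006  0.01  -0.006]
t44.8 shift cm [-0.06  2.7   2.17] rows 1.0
t44.8 shift cm [0.03 7.96 3.4 ] rows 2.0
```

```bash
python3 -m jog '[[[0,2.5,1.7],[0,0.01,0],8.5],[[0,2.5,1.6],[0,0,0],8.5],[[0,1.8,0],[0,0,0],8.5],[[0,0.8,0],[0,0,0],8.5],[[0,0,0],[0,0,0],8.5]]'
python3 -c "
from h import *
plan([.545,-.4325,.005])"
```

```text
time_s: 45.25
eef_pos: [0.5472, -0.4369, 0.0147]
eef_rot: [0.437, -0.535, 0.56, -0.457]
wrist_force: [-0.6, 0.5, 0.3]
opening: 1.0
t45.2 shift cm [-0.43  1.   -0.04] rows 1.0
```

```bash
python3 -m jog '[[[-0.4,1.0,0],[0,0,0],8.5],[[0,0.3,0],[0,0,0],3],[[0,0,0],[0,0,0],3],[[0,0,0],[0,0,0],3],[[0,0,0],[0,0,0],3],[[0,0,0],[0,0,0],3],[[0,0,0],[0,0,0],3],[[0,0,0],[0,0,0],3],[[0,0,0],[0,0,0],3]]'
python3 -m jog '[[[0,-2,0],[0,0,0],3],[[0,-3,0],[0,0,0],3],[[0,-4,0],[0,0,0],3],[[0,-4,0],[0,0,0],3],[[0,-4,0],[0,0,0],3],[[0,-4,0],[0,0,0],3],[[0,-4,0],[0,0,0],3],[[0,-3,0],[0.1,0,0],3],[[0,-3,0],[0.1,0,0],3]]'
python3 -c "
from h import *
st(); plan([.603,-.201,.332],ex)"
```

```text
time_s: 46.0
eef_pos: [0.547, -0.4375, 0.0123]
eef_rot: [0.438, -0.536, 0.555, -0.462]
wrist_force: [0.4, -0.5, -0.1]
opening: 0.463
time_s: 46.75
eef_pos: [0.604, -0.4328, 0.3103]
eef_rot: [0.491, -0.489, 0.515, -0.504]
wrist_force: [-0.2, -0.5, -0.1]
opening: 0.46
t 46.75 q [-0.78  0.53  1.    0.    1.63  0.83] p [ 0.604  -0.4328  0.3103] F [-0.2 -0.5 -0.1] op 3.93
[[-0.039 -0.009  0.999]
 [-0.999  0.013 -0.039]
 [-0.013 -1.    -0.01 ]]
t46.8 shift cm [-23.18  -1.86  -1.03] rows 6.0
  turn [-0.005 -1.809 -0.018]
  turn [ 0.017  1.333 -0.004]
```

```bash
python3 -m jog '[[[-4,-0.4,-0.2],[0,0,0],3],[[-4,-0.4,-0.2],[0,0,0],3],[[-4,-0.4,-0.2],[0,0,0],3],[[-4,-0.4,-0.2],[0,0,0],3],[[-4,-0.3,-0.2],[0,0,0],3],[[-3,0,0],[0,0,0],3],[[0,0,0],[0,-0.12,0],3],[[0,0,0],[0,-0.12,0],3],[[0,0,0],[0,-0.12,0],3],[[0,0,0],[0,-0.12,0],3],[[0,0,0],[0,-0.12,0],3],[[0,0,0],[0,-0.12,0],3]]' >/dev/null
python3 -m jog '[[[0,0,0],[0,-0.12,0],3],[[0,0,0],[0,-0.12,0],3],[[0,0,0],[0,-0.12,0],3],[[0,0,0],[0,-0.12,0],3],[[0,0,0],[0,-0.12,0],3],[[0,0,0],[0,-0.12,0],3],[[0,0,0],[0,-0.12,0],3],[[0,0,0],[0,-0.12,0],3],[[0,0,0],[0,-0.1,0],3],[[0,0,0],[0,0,0],3]]' >/dev/null
python3 held.py
```

```text
t 48.5833 q [-0.5   0.23  1.32  0.    1.58 -0.74] p [ 0.6011 -0.1939  0.3443] F [ 0.3  0.7 -0.5] op 3.91
[[ 0.973  0.009 -0.232]
 [ 0.232  0.     0.973]
 [ 0.009 -1.    -0.002]]
t48.6 shift cm [ 5.84  1.42 34.54] rows 9.0
  turn [0.002 0.035 0.009]
  turn [ 1.400e-02 -3.106e+00 -2.000e-03]
-60 263 [-12.   5. -65.] [ -4.   7. -60.] [  5.  12. -55.]
-40 350 [-14.  -0. -45.] [ -3.   2. -40.] [  9.   8. -35.]
-20 725 [-19.  -5. -25.] [ -2.  -2. -20.] [ 16.   4. -15.]
0 1748 [-22. -40.  -5.] [-1. -8.  0.] [21. -5.  5.]
20 1284 [-18. -12.  15.] [ 1. -8. 20.] [21. -1. 25.]
40 1767 [-19. -15.  35.] [  2. -12.  40.] [25. -4. 45.]
60 270 [-20. -15.  55.] [-3. -8. 56.] [26. -3. 58.]
bristle end 57.42811806707353
```

```bash
python3 -m jog '[[[1,0,3],[0.12,0.03,0],3],[[1,0,3],[0.12,0,0],3],[[1,0,3],[0.12,0,0],3],[[1,0,2],[0.12,0,0],3],[[0,1.5,2],[0.12,0,0],3],[[0,1.5,2],[0.12,0,0],3],[[0,1.5,2],[0.12,0,0],3],[[0,1.5,1.5],[0.12,0,0],3],[[0,1.5,1],[0.12,0,0],3],[[0,1.5,0],[0.12,0,0],3],[[0,1.5,0],[0.12,0,0],3]]' >/dev/null
python3 pl.py -.066 .25
```

```text
t 49.55 q [-0.53  0.55  1.37  1.07  2.11 -0.57] p [0.5962 0.0657 0.363 ] F [-0.2 -0.4 -0.9] op 3.92
[[ 0.986 -0.165 -0.031]
 [ 0.168  0.964  0.208]
 [-0.004 -0.21   0.978]]
t49.5 shift cm [-0.21  9.78 -9.45] rows 3.0
  turn [ 0.012 -0.01   0.029]
  turn [-0.045  3.131  0.018]
-0.06 71 ex -0.0046 ey -0.1358 zmin 0.298
-0.09 59 ex -0.0061 ey -0.1364 zmin 0.268
-0.12 64 ex -0.0083 ey -0.1365 zmin 0.238
```

```bash
python3 -m jog '[[[-0.1,3.3,-1.5],[0.012,-0.01,0.029],3],[[0,3.3,-2],[0,0,0],3],[[0,2.2,-3],[0,0,0],3],[[0,0.7,-3],[0,0,0],3],[[0,0,0],[0,0,0],3]]' >/dev/null
python3 pl.py -.066 .152
```

```text
t 50.0167 q [-0.43  0.66  1.5   1.02  1.95 -0.73] p [0.5772 0.1422 0.2397] F [-1.2  0.  -0.2] op 3.91
[[ 0.98  -0.198 -0.013]
 [ 0.197  0.96   0.198]
 [-0.027 -0.197  0.98 ]]
t50.0 shift cm [ 0.56  1.42 -8.65] rows 3.0
  turn [-0.002 -0.026 -0.005]
  turn [ 7.000e-03  3.115e+00 -3.000e-03]
-0.06 150 ex 0.0028 ey -0.0528 zmin 0.183
-0.09 120 ex 0.0002 ey -0.0447 zmin 0.153
-0.12 66 ex -0.0126 ey -0.0557 zmin 0.123
-0.14 17 ex -0.0149 ey -0.0556 zmin 0.113
```

```bash
python3 -m jog '[[[0.3,0.1,-0.5],[0,-0.026,0],3],[[0,0,0],[0,0,0],3]]' >/dev/null
python3 pl.py -.065 .152
```

```text
t 50.2333 q [-0.43  0.67  1.48  1.02  1.96 -0.76] p [0.5825 0.1413 0.2409] F [-0.2  0.1 -1.1] op 3.88
[[ 0.979 -0.198 -0.044]
 [ 0.203  0.96   0.195]
 [ 0.004 -0.2    0.98 ]]
t50.2 shift cm [-0.21  1.77 -8.71] rows 3.0
  turn [ 0.001  0.005 -0.004]
  turn [-7.000e-03 -3.137e+00 -2.000e-03]
-0.06 142 ex 0.0061 ey -0.0546 zmin 0.182
-0.09 106 ex 0.0007 ey -0.0562 zmin 0.152
-0.12 64 ex -0.0053 ey -0.0579 zmin 0.123
-0.14 14 ex -0.0063 ey -0.0586 zmin 0.114
```

```bash
python3 -m jog '[[[0,0.3,-1.5],[0,0,0],3],[[0,0.4,-1.5],[0,0,0],3],[[0,0.3,-1.5],[0,0,0],3],[[0,0.3,-1.5],[0,0,0],3],[[0,0.3,-1.2],[0,0,0],3],[[0,0.2,-1],[0,0,0],3],[[0,0,0],[0,0,0],3]]'
python3 pl.py -.065 .150
```

```text
time_s: 50.87
eef_pos: [0.5864, 0.1385, 0.155]
eef_rot: [0.99, -0.104, -0.015, 0.099]
wrist_force: [-0.1, 0.7, -0.9]
opening: 0.459
t 50.8667 q [-0.43  0.81  1.45  0.98  1.89 -0.87] p [0.5864 0.1385 0.155 ] F [-0.1  0.7 -0.9] op 3.92
[[ 0.98  -0.193 -0.051]
 [ 0.199  0.959  0.203]
 [ 0.01  -0.209  0.978]]
t50.9 shift cm [-0.5   0.44 -0.41] rows 1.0
  turn [0.01  0.01  0.001]
  turn [ 1.000e-03 -3.132e+00 -1.600e-02]
-0.06 36 ex -0.0024 ey -0.062 zmin 0.097
-0.09 197 ex -0.0134 ey -0.0632 zmin 0.066
-0.12 72 ex -0.0299 ey -0.0522 zmin 0.036
-0.14 58 ex -0.0307 ey -0.0501 zmin 0.017
```

```bash
python3 -m jog '[[[-0.4,0.4,-0.4],[0,0,0],3],[[0,0,0],[0,0,0],3],[[0,0,0],[0,0,0],6],[[0,0,0],[0,0,0],6],[[0,0,0],[0,0,0],6],[[0,0,0],[0,0,0],6],[[0,-2,0],[0,0,0],6],[[0,-4,0],[0,0,0],6],[[0,-4,0],[0,0,0],6],[[0,-4,2],[0,0,0],6],[[0,-4,2],[0,0,0],6],[[0,0,0],[0,0,0],6]]'
python3 chk.py
python3 -c "
from h import *
s=cam('side')
cv2.imwrite('pics/s2c.png',cv2.resize(s['frame'][130:310,210:400,::-1],(633,600)))
t=cam('top');T=cloud(t);d=T-np.r_[C,0];X=d@ex;Y=d@ey;Z=T[...,2]
for n,m in dict(front=(X<-.045)&(X>-.14)&(abs(Y)<.1),back=(X>.045)&(X<.14)&(abs(Y)<.1),left=(abs(X)<.04)&(Y>.1)&(Y<.2),right=(abs(X)<.04)&(Y<-.1)&(Y>-.2)).items():
  k=m&(Z>.05)&(Z<.11);print(n,k.sum(),np.median(X[k]).round(3),np.median(Y[k]).round(3),np.median(Z[k]).round(3))"
```

```text
time_s: 51.92
eef_pos: [0.6137, -0.0225, 0.2295]
eef_rot: [0.989, -0.103, -0.016, 0.103]
wrist_force: [1.4, 0.4, -0.1]
opening: 0.701
socket y 0.066 z 0.09 35 ex -0.004 ey 0.0741 zmax 0.105
socket y 0.066 z 0.105 47 ex -0.0023 ey 0.0748 zmax 0.12
socket y 0.066 z 0.12 63 ex -0.004 ey 0.0753 zmax 0.135
socket y 0.066 z 0.135 93 ex -0.0039 ey 0.0769 zmax 0.15
socket y 0.066 z 0.15 103 ex -0.0047 ey 0.0754 zmax 0.165
socket y 0.066 z 0.165 86 ex -0.0018 ey 0.0743 zmax 0.18
socket y 0.066 z 0.18 90 ex -0.0031 ey 0.0744 zmax 0.195
socket y 0.066 z 0.195 74 ex -0.0003 ey 0.072 zmax 0.206
socket y 0 z 0.105 6 ex -0.0042 ey -0.0121 zmax 0.119
socket y 0 z 0.12 17 ex -0.0039 ey -0.0141 zmax 0.133
socket y 0 z 0.135 23 ex -0.0043 ey -0.0172 zmax 0.15
socket y 0 z 0.15 48 ex 0.0162 ey -0.0229 zmax 0.165
socket y 0 z 0.165 89 ex 0.0215 ey -0.0261 zmax 0.18
socket y 0 z 0.18 62 ex 0.0217 ey -0.0301 zmax 0.193
socket y -0.066 z 0.09 18 ex -0.0003 ey -0.0682 zmax 0.104
socket y -0.066 z 0.105 18 ex 0.0001 ey -0.0672 zmax 0.12
socket y -0.066 z 0.12 22 ex -0.0019 ey -0.0686 zmax 0.135
socket y -0.066 z 0.135 34 ex -0.0001 ey -0.0688 zmax 0.15
socket y -0.066 z 0.15 33 ex 0.0005 ey -0.07 zmax 0.165
socket y -0.066 z 0.165 29 ex 0.003 ey -0.0704 zmax 0.18
socket y -0.066 z 0.18 119 ex 0.0201 ey -0.0694 zmax 0.195
socket y -0.066 z 0.195 47 ex 0.0195 ey -0.0748 zmax 0.205
front 178 -0.058 0.004 0.067
back 184 0.056 0.011 0.066
left 100 -0.003 0.114 0.067
right 68 -0.004 -0.112 0.07
```

View pics/s2c.png

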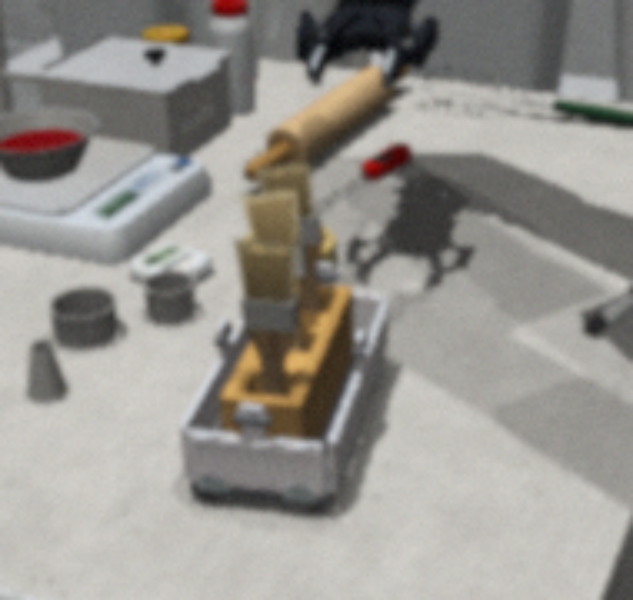

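All three brushes stand in separate sockets. The middle one, with its top near (270,200) in the crop, leans about 0.24 rad toward −y, which is allowed. I'll check it is at rest before handing in.

```bash
python3 -m jog '[[[0,-4,2],[0,0,0],6],[[0,-2,0],[0,0,0],6],[[0,0,0],[0,0,0],6],[[0,0,0],[0,0,0],6],[[0,0,0],[0,0,0],6],[[0,0,0],[0,0,0],6],[[0,0,0],[0,0,0],6],[[0,0,0],[0,0,0],6],[[0,0,0],[0,0,0],6],[[0,0,0],[0,0,0],6],[[0,0,0],[0,0,0],6]]'
python3 chk.py | grep 'y 0 '
python3 -c "
from h import *
c=cam('top');P=cloud(c);q=P-np.r_[C,0];X=q@ex;Y=q@ey;Z=P[...,2]
for sy in(.066,0,-.066):
  k=(abs(X)<.04)&(abs(Y-sy)<.04)&(Z>.175);print(sy,k.sum(),np.median(X[k]).round(4),np.median(Y[k]).round(4),Z[k].max().round(3))
  for a in (.1,.12,.14,.16,.18):
    k=(abs(X)<.04)&(abs(Y-sy)<.035)&(Z>a)&(Z<a+.02);print('  ',a,k.sum(),np.median(Y[k]).round(4) if k.any() else '')"
```

```text
time_s: 53.03
eef_pos: [0.617, -0.0517, 0.246]
eef_rot: [0.989, -0.092, -0.003, 0.114]
wrist_force: [-0.2, 0.1, 0.3]
opening: 0.703
socket y 0 z 0.105 9 ex -0.0034 ey -0.0141 zmax 0.119
socket y 0 z 0.12 15 ex -0.0041 ey -0.0155 zmax 0.135
socket y 0 z 0.135 23 ex -0.004 ey -0.0166 zmax 0.15
socket y 0 z 0.15 48 ex 0.0154 ey -0.0231 zmax 0.165
socket y 0 z 0.165 87 ex 0.0213 ey -0.0265 zmax 0.18
socket y 0 z 0.18 59 ex 0.0243 ey -0.0296 zmax 0.193
0.066 85 -0.0017 0.0642 0.206
   0.1 5 0.0584
   0.12 13 0.0576
   0.14 41 0.0587
   0.16 29 0.0608
   0.18 58 0.0635
0 52 0.0209 -0.0346 0.197
   0.1 10 -0.0064
   0.12 19 -0.0131
   0.14 50 -0.0209
   0.16 24 -0.0263
   0.18 28 -0.0326
-0.066 122 0.0187 -0.0415 0.203
   0.1 1 -0.0758
   0.12 7 -0.0748
   0.14 46 -0.0748
   0.16 21 -0.077
   0.18 98 -0.0414
```

The lean did not change over 1 s (about 0.3 rad, limit 0.47) and the butt is inside the socket. Handing in.

```bash
python3 -c "
from h import *
st();print(ctrl.hand_in())"
```

```text
t 53.1833 q [-0.63  0.87  1.13  0.93  2.22 -0.72] p [ 0.6171 -0.0521  0.2461] F [-0.1  1.5  0.2] op 6.01
[[ 0.974 -0.225 -0.026]
 [ 0.226  0.957  0.182]
 [-0.016 -0.183  0.983]]
the job is handed in; nothing more can be done
None
```

I raised all four side panels to upright and stood all three brushes in the holder, handle down, one per socket. The job went in at 53 s of the 210 s allowed, and no verdict was reported.

- **Panels:** I lifted each by its pinched tab. The front, back and right bars slipped out of the grip before upright, so I pushed those panels to their stops with the closed fingers. The last check showed all four upright, with edges at about ±0.057, +0.114 and −0.112 m from the caddy's middle, and about 0.07 m high.
- **Brushes:** The left and right brushes stand close to vertical, with tops at about 0.205 m, which matches a seated butt.
- **Middle brush:** It was upright when I let go, but by the last check it leaned about 0.3 rad (limit 0.47). My estimates ranged from 0.24 to 0.33. It appeared seated and did not move over a further second.
- **Left alone:** No move went near the timer, tape roll or thermometer, but I did not measure their positions again at the end. The gripper was open and clear of everything at hand-in.

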